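# Lantern on the turning stand: snap the keeper, feel for the heavy side, hold it down

## Task

A blank lantern is mounted on the turning stand, ready for lettering, and the battery lamp pack hidden inside it is fixed to one side. Press the raised keeper down over the axle until it snaps shut, then turn the lantern by the ball-knobbed handwheel, feel which side is heavy, and bring the heavy side straight down so that the face to be lettered lies on top. Finish holding it there, still, with the gripper keeping its hold on the handwheel; do not press on the lantern itself, and leave the tin, the jars and the brush where they are.

Things in the scene. Friction and masses are not known exactly. Their poses are not given: they have to be found in the camera images.
- stand: Fixed wooden turning stand, 150 mm deep (x), 400 mm long (y); two posts 30 mm thick carry a level steel axle along its y axis, 165 mm above the table at x = 0. Origin: on the table under the axle, in the middle of the handwheel-side post; z up. Handwheel at y = -75 mm, lantern's middle at y = +160 mm, other post at y = +320 mm. Post tops end level with the axle.
- keeper (a joint): Hinge of the raised keeper (steel strap 26 mm wide, 94 mm long, over the handwheel-side post), rad: 0 = shut over the axle, grows as it is raised (start 0.75 to 1.3); stays where it is left. At about 0.16 a nose under its free end meets a sprung catch; pressing the tab with about 8 N snaps it past, to 0. The other post's keeper is already shut and fixed.
- keeper_tab (a point): Where to press the keeper: its upper face near the free end, 76 mm from the hinge pin. Shut, it lies 40 mm to the stand's +x side of the axle and 16 mm above the axle's centre line.
- keeper_hinge (a point): The keeper's hinge pin, parallel to the axle, 36 mm to the stand's -x side of it and 4 mm above its centre line; the keeper's free end comes down towards the stand's +x.
- wheel: Handwheel on the axle's end: four steel arms 10 mm thick at right angles, each with a wooden ball knob, 28 mm diameter, centred 80 mm from the axle. Origin on the axle in the plane of the arms; y along the axle (the stand's y), knobs on its +x, -x, +z and -z. Wheel, axle and lantern turn as one about y, with no end stops.
- skin: The blank lantern, a white ribbed barrel 190 mm in diameter, 240 mm long, a black ring at each end, fixed to the axle. Origin at its middle, y along the axle. Its skin and rings are not to be pressed.
- axle: Steel axle (12 mm), origin at the lantern's middle, y along it. Bearings are stiff: it stays at any angle by itself. Turning takes a steady 0.24 N m of friction, plus or minus the pull of the heavy side (0.15 to 0.21 N m when level with the axle, 0 when straight up or down): 0.4 to 5.7 N at a knob. Pushed fast, it coasts a few degrees. The heavy side may be at any angle to the arms; nothing shows it.
- paint_tin_mid (a point): Paint tin, 80 mm diameter, 78 mm high, bystander; this point is on its axis half-way up.
- dye_jar_mid (a point): Small amber jar, 48 mm diameter, 58 mm high, bystander; point on its axis half-way up.
- glue_pot_mid (a point): White pot with a grey cap, 60 mm diameter, 66 mm high, bystander; point on its axis half-way up.
- brush_grip (a point): Brush lying on the table, 200 mm long, bystander; point on its handle.

How it is judged:
By the outcome, as a careful person would: the job done as asked, in the order asked, and still so for the second after the job is handed in, while the arm keeps its last pose, push and grip.
It also fails if it takes over 72 s, if anything falls off the work surface, if the arm or the gripper's body presses on something with over 40 N, if the wrist force passes 120 N, or if a joint passes its speed limit or range.

## Robot

A 6-joint arm with a two-finger parallel gripper is mounted at the origin on the work surface. World frame = base frame: x ahead of the robot, y to its left, z up, the work surface at z = 0. Lengths are in m, angles in degrees, forces in N, time in s.
With the tool pointing down it reaches from about 0.25 to 0.725 m from the base axis. Payload 9.7 kg.
Tool frame: the origin (TCP) lies at the centre of the arm's flange, where the gripper is bolted on; the fingertips stand 173 mm ahead of it and the grasp point (between the pads) lies bot.grip_depth ahead of it (bot.grip_depth is the distance from the TCP to the grasp point, in m); z points along the fingers, y is the direction in which the jaws open and shut (so a half turn about z gives the same grasp; the last joint's range is limited). The gripper opens to 85 mm and grips with 20 to 120 N. Pads are 22 mm wide; open, the fingers measure 114 mm over their backs; the gripper's body (76 mm by 85 mm) begins 54 mm behind the grasp point. The pads swing forward as they close: fully open they stand 13 mm farther back than shut.
Start: joints at [0, 4.979, 10.078, 95.1, 0, 90], TCP at [0.55, 0, 0.405] pointing down, gripper open.
Joint ranges: [-179.16, 179.16], [-48.56, 103.87], [-65.8, 70.77], [-126.05, 130.52], [-82.76, 87.17], [-180, 180]. Speed limits (degrees/s): [127.2, 127.2, 147.25, 180, 180, 180].

## Interface

Orientations are given as [roll, pitch, yaw] about the fixed x, y, z axes, in that order (R = Rz(yaw) Ry(pitch) Rx(roll)).
In Python, from workcell import status, viewer, bot gives the robot as it stands. The module is installed in compiled form; this text tells all that it offers.
- The arm moves only by the tool move_arm, never from a script. Its argument "commands" is a list of rows, each an object with "claw": the gripper's target within -1 to 1 (fully open at 1, half-way at 0, shut at -1); "travel": the shift along the tool's x, y, z in cm, a list of three; "turn": the turn about the tool's z in degrees. A call has 1 to 5 rows; each row shifts and turns the commanded pose from where the row before left it, along the tool's axes as they then stand; what a row does not reach is not made up. A row lasts 1/12 s, in which the tool goes at most 41.7 mm and 7.16 degrees, less where a joint would pass 70% of its speed; a pose out of reach is approached as far as the arm can. A call is refused whole if a number of a shift passes 4.17 or a number of a turn 7.16, either way. A call with a gripper value outside its range is refused whole. The fingers move at their own pace and stop on an object; "squeeze" is the grip in N (left out, the last holds). Time passes only in rows, so rows that do not move let the fingers close. It gives the time, the measured TCP pose, the force and the opening at its end, in the units of the state.
- status.get_obs(): the state, without advancing time (a new reading comes with each control period).
- viewer.camera(name): name is "scene" or "side" or "wrist"; returns the picture (420x560x3 uint8, blue, green, red); there is no depth.
- viewer.camera_params(name): a dict with "camera_matrix" (3x3 intrinsics, pixels), "xyz" and "rotation" of the camera in the world. Camera axes: x right, y up, looking along -z (the intrinsics and any distortion apply to the point x, -y, -z); pixel columns grow to the right and rows downward; lengths in m; the calibration is good to about 2 mm. A picture is of the moment at which its call begins: read the wrist's pose just before it. camera_params takes no time and is no camera call; for the wrist camera it gives the pose at the moment of the call.
- bot.job_done(): hands the job in, once; it reports no verdict.
The state is a dict: "time": time; "q": joint angles; "qd": joint speeds; "joint_efforts": joint torques, N m; "ee_pos": TCP position; "tcp_rot": TCP orientation; "wrist_force": force on the tool from outside, world axes, zero at the start; "torque": the same for the moment, N m; "opening": finger opening in m.
Only numpy, scipy, OpenCV 4.12 (cv2) and the standard library are available. Lean on these libraries where they do the work, as an engineer would, in place of code of your own. Each camera call takes 0.05 s, during which the arm holds its last target.

## Working session

There is one attempt and no reset: what is moved stays moved. The work goes in short steps, Python scripts to look and compute and a tool call to move; the robot and the scene stay as the last step left them, time stands still between calls to the robot, and variables do not carry over. Pictures are saved under pics/ and viewed, and the job is handed in when it is done.

Besides the shell and the picture viewer there is one more tool, called as name(argument=value, ...), one argument or row to a line, values as JSON. move_arm: Moves the arm, as the interface text tells. Its arguments: {"type":"object","properties":{"commands":{"type":"array"},"squeeze":{"type":"number"}},"required":["commands"]}

```bash
mkdir -p pics; python3 - <<'E'
from workcell import status, viewer, bot
import cv2
for n in ["scene","side","wrist"]:
    p=viewer.camera_params(n); print(n,p)
    cv2.imwrite(f"pics/{n}0.png",viewer.camera(n))
print(status.get_obs(),bot.grip_depth)
E
```

```text
scene {'camera_matrix': array([[400.60735353,   0.        , 277.65248829],
       [  0.        , 400.60735353, 200.66412755],
       [  0.        ,   0.        ,   1.        ]]), 'xyz': array([0.82619122, 0.47501618, 0.92290419]), 'rotation': array([3.83027659e+01, 1.06828787e-01, 1.46773038e+02])}
side {'camera_matrix': array([[449.48800722,   0.        , 275.12434926],
       [  0.        , 449.48800722, 210.32688984],
       [  0.        ,   0.        ,   1.        ]]), 'xyz': array([-0.0518819 , -0.82903496,  0.93683726]), 'rotation': array([ 48.22154116,  -0.33627883, -35.48025635])}
wrist {'camera_matrix': array([[296.19094423,   0.        , 278.47679957],
       [  0.        , 296.19094423, 210.52944125],
       [  0.        ,   0.        ,   1.        ]]), 'xyz': array([0.55129198, 0.08133022, 0.37297498]), 'rotation': array([-1.82376787e+01,  9.78918980e-02, -1.17087566e-04])}
{'time': 0.15, 'q': array([5.34178701e-04, 5.00063282e+00, 1.00442591e+01, 9.50983283e+01,
       7.89361320e-05, 9.00003747e+01]), 'qd': array([ 0.06110196, -0.01075233,  0.17874758,  0.13867943,  0.07189088,
       -0.02525325]), 'joint_efforts': array([-3.04631758e-03, -5.20762289e+01,  4.65044117e+01,  1.38444663e-02,
       -2.16874664e-04, -1.82086734e-05]), 'ee_pos': array([5.49991961e-01, 5.28142327e-06, 4.04171236e-01]), 'tcp_rot': array([-1.79945298e+02, -7.85783590e-05,  9.00001594e+01]), 'wrist_force': array([-0.35027849, -0.77092846,  0.61367936]), 'torque': array([ 0.02987971, -0.01631092,  0.04736931]), 'opening': 0.08534327101149652} 0.1547
```

View pics/scene0.png

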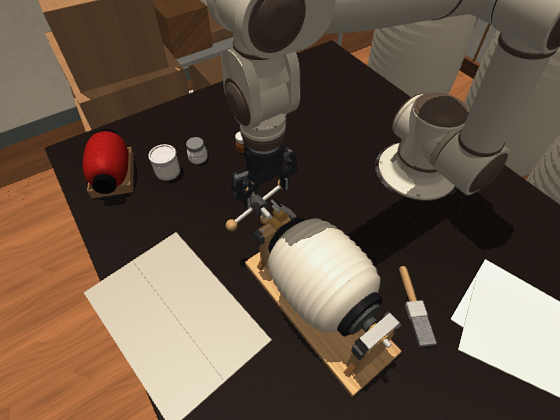

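View pics/side0.png

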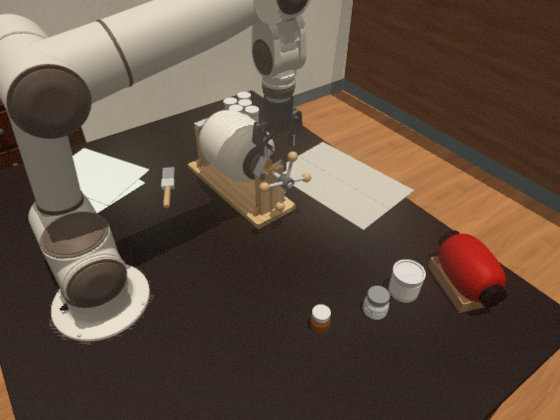

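View pics/wrist0.png

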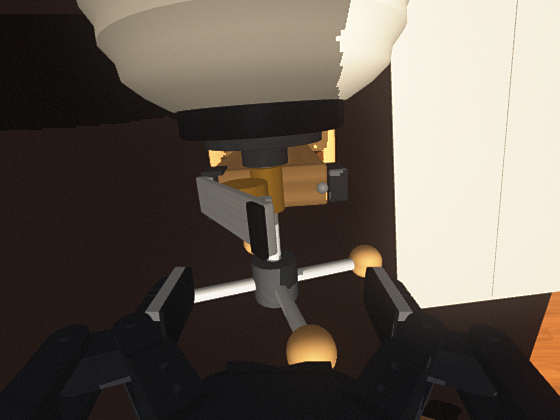

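```bash
cat > h.py <<'E'
import numpy as np, cv2
from scipy.spatial.transform import Rotation as Ro
from workcell import status, viewer, bot
def P(n):
    p=viewer.camera_params(n); return p["camera_matrix"],np.array(p["xyz"]),Ro.from_euler('xyz',p["rotation"],degrees=True).as_matrix()
def ray(p,u,v):
    K,c,R=p; d=R@np.array([(u-K[0,2])/K[0,0],-(v-K[1,2])/K[1,1],-1]); return c,d/np.linalg.norm(d)
def plane(p,u,v,z):
    c,d=ray(p,u,v); return c+d*(z-c[2])/d[2]
def proj(p,X):
    K,c,R=p; q=R.T@(np.array(X)-c); return np.array([K[0,2]+K[0,0]*q[0]/-q[2],K[1,2]+K[1,1]*q[1]/q[2]])
def tri(rays):
    A=np.zeros((3,3));b=np.zeros(3)
    for c,d in rays:
        M=np.eye(3)-np.outer(d,d);A+=M;b+=M@c
    X=np.linalg.solve(A,b); return X,[round(1e3*np.linalg.norm((np.eye(3)-np.outer(d,d))@(X-c)),1) for c,d in rays]
E
python3 - <<'E'
import cv2
a=cv2.imread("pics/scene0.png")[150:400,210:420]
b=cv2.imread("pics/side0.png")[95:235,180:330]
cv2.imwrite("pics/sc0z.png",cv2.resize(a,None,fx=2.4,fy=2.4,interpolation=2)); cv2.imwrite("pics/si0z.png",cv2.resize(b,None,fx=4,fy=4,interpolation=2))
E
```

```text
(no output)
```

View pics/sc0z.png

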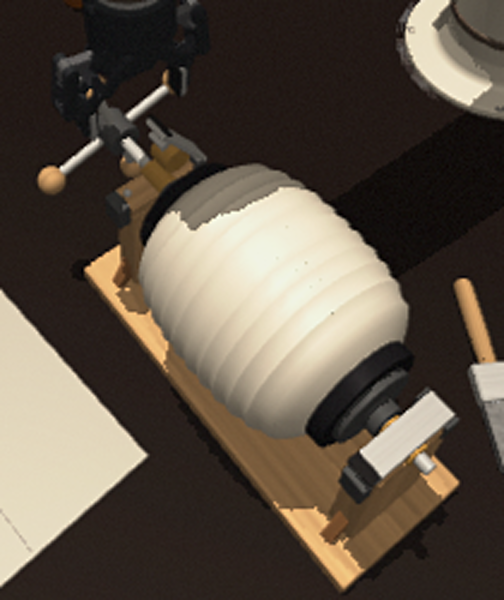

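View pics/si0z.png

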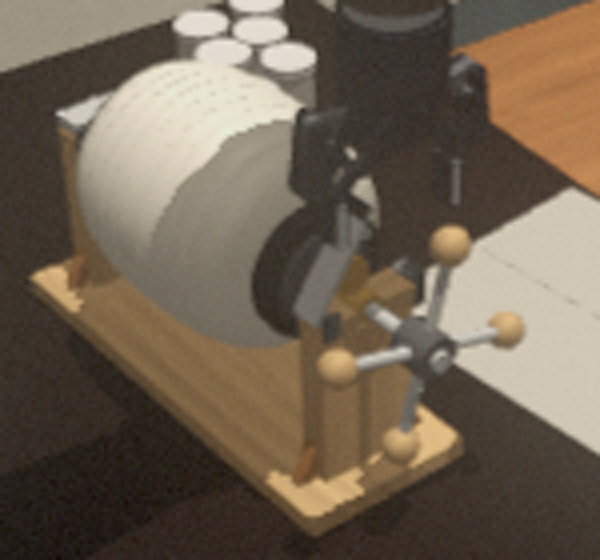

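```bash
python3 - <<'E'
from h import *
from scipy.optimize import least_squares
w=cv2.imread("pics/wrist0.png")
hsv=cv2.cvtColor(w,cv2.COLOR_BGR2HSV); 
m=cv2.inRange(hsv,(8,90,120),(25,255,255)); n,l,s,c=cv2.connectedComponentsWithStats(m)
for i in range(1,n):
    if s[i,4]>80: print(s[i],c[i])
S,D,W=P("scene"),P("side"),P("wrist")
px=tri([ray(S,231.7,225),ray(D,307,177.5),ray(W,366,261)]);print(px)
pt=tri([ray(D,292.5,156.2),ray(W,311,347)]);print(pt)
obs=[(D,292.5,156.2,1),(D,307,177.5,0),(D,264.5,186.8,2),(D,280.5,206.2,3),(S,231.7,225,0),(W,366,261,0),(W,311,347,1)]
def pts(p):
    x,y,yaw,a=p; ex=np.array([np.cos(yaw),np.sin(yaw),0])
    return [np.array([x,y,.165])+.08*(np.cos(a+k*np.pi/2)*ex+np.sin(a+k*np.pi/2)*np.array([0,0,1])) for k in range(4)]
def f(p):
    k=pts(p); return np.concatenate([proj(c,k[i])-(u,v) for c,u,v,i in obs])
r=least_squares(f,[px[0][0]-.08,px[0][1],0,0.1],x_scale=[.01,.01,.1,.1]); print(r.x,np.degrees(r.x[2:]),f(r.x).round(1))
for z in (0.01,.02):
  for c,u,v in [(S,353.8,395.8),(S,401.7,352),(S,245.4,261.7),(D,259.5,228),(D,295.5,206),(D,187.5,165.8)]: print(z,plane(c,u,v,z).round(4))
E
```

```text
[308 129  27  34 506] [325.35968379 146.49011858]
[209 150  25  17 237] [217.15611814 156.62447257]
[ 282  164   45   43 1633] [303.39926516 184.67054501]
[252 168  30  46 586] [271.06484642 185.01194539]
[218 170  33  13 276] [233.89130435 175.25362319]
[239 186  24  11 148] [253.39864865 190.76351351]
[351 248  31  29 598] [365.57859532 260.13545151]
[ 529  291   31  105 1874] [548.90341515 344.13874066]
[ 287  335   50   33 1191] [311.85138539 349.8379513 ]
(array([ 0.62489047, -0.04154978,  0.1418992 ]), [np.float64(4.4), np.float64(3.0), np.float64(2.2)])
(array([ 0.56976218, -0.04396038,  0.2388807 ]), [np.float64(0.4), np.float64(0.4)])
[ 0.54862645 -0.04292085  0.05447368 -0.25834367] [  3.12111179 -14.80200197] [-0.8 -1.3 -1.3 -1.6 -1.4 -1.3 -1.3 -1.7 -1.7  0.7 -0.3 -1.   0.1  2. ]
0.01 [0.5848 0.3947 0.01  ]
0.01 [0.437  0.3838 0.01  ]
0.01 [ 0.6129 -0.0063  0.01  ]
0.01 [ 0.4712 -0.0248  0.01  ]
0.01 [ 0.6187 -0.0075  0.01  ]
0.01 [0.4404 0.3767 0.01  ]
0.02 [0.5874 0.3955 0.02  ]
0.02 [0.4413 0.3848 0.02  ]
0.02 [ 0.6152 -0.0011  0.02  ]
0.02 [ 0.4655 -0.0335  0.02  ]
0.02 [ 0.6114 -0.0164  0.02  ]
0.02 [0.4351 0.3637 0.02  ]
```

```bash
python3 - <<'E'
from h import *
import cv2
W=P("wrist");D=P("side");S=P("scene")
yaw=np.radians(4);ex=np.array([np.cos(yaw),np.sin(yaw),0]);ey=np.array([-np.sin(yaw),np.cos(yaw),0]);O=np.array([.541,.030,0])
for yy,uvs in ((-.013,[(248,210),(250,255),(273,255)]),(.013,[(272,200)])):
  for u,v in uvs:
    c,d=ray(W,u,v); t=(yy-(c-O)@ey)/(d@ey); X=c+t*d; print(u,v,((X-O)@ex).round(4),X[2].round(4))
for n,c in (("h",[-.036,0,.169]),("axle0",[0,0,.165]),("axle-75",[0,-.075,.165]),("hub",[0,.320,.165])):
  X=O+ex*c[0]+ey*c[1]+np.array([0,0,c[2]]); print(n,X.round(4),[proj(q,X).round(0) for q in (W,D,S)])
w=cv2.imread("pics/wrist0.png")[120:380,170:400]; cv2.imwrite("pics/w0z.png",cv2.resize(w,None,fx=2.3,fy=2.3,interpolation=2))
E
```

```text
248 210 -0.0125 0.1741
250 255 -0.0045 0.2451
273 255 0.0066 0.2466
272 200 0.0081 0.243
h [0.5051 0.0275 0.169 ] [array([214., 193.]), array([258., 172.]), array([288., 216.])]
axle0 [0.541 0.03  0.165] [array([265., 188.]), array([268., 169.]), array([276., 225.])]
axle-75 [ 0.5462 -0.0448  0.165 ] [array([273., 279.]), array([285., 181.]), array([257., 204.])]
hub [0.5187 0.3492 0.165 ] [array([ 194., -621.]), array([207., 123.]), array([377., 334.])]
```

View pics/w0z.png

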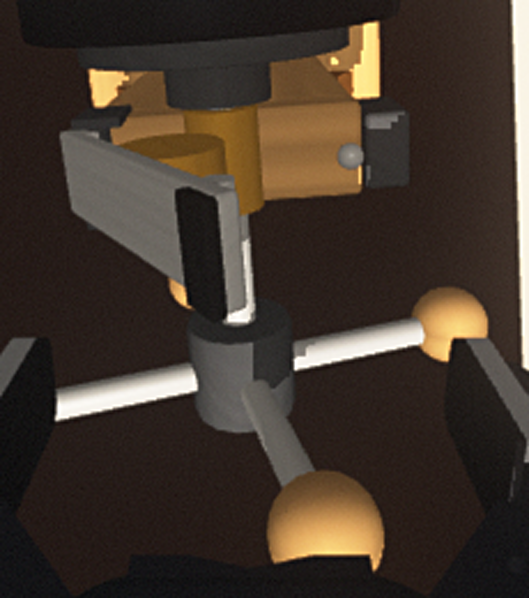

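move_arm(
  commands=[
    {"claw": 1, "travel": [0, 0, -3], "turn": 0},
    {"claw": -1, "travel": [0, 0, -3], "turn": 0},
    {"claw": -1, "travel": [0.8, -1.8, 0], "turn": 0},
    {"claw": -1, "travel": [0.8, -1.8, 0], "turn": 0},
    {"claw": -1, "travel": [0.8, -1.8, 0], "turn": 0},
  ],
  squeeze=40,
)

```text
time: 0.57
ee_pos: [0.4957, 0.0242, 0.4647]
tcp_rot: [180.0, -0.0, 90.0]
wrist_force: [-0.2, 1.2, 0.2]
opening: 0.0389
```

move_arm(
  commands=[
    {"claw": -1, "travel": [0, 0, 0], "turn": 0},
    {"claw": -1, "travel": [0, 0, 0], "turn": 0},
  ],
)

```text
time: 0.73
ee_pos: [0.4955, 0.0242, 0.4651]
tcp_rot: [179.9, 0.0, 90.0]
wrist_force: [0.4, -0.0, 0.2]
opening: 0.0121
```

```bash
python3 - <<'E'
from h import *
for n in ["side","wrist"]:
    cv2.imwrite(f"pics/{n}1.png",viewer.camera(n))
s=cv2.imread("pics/side1.png")[60:235,170:340]
w=cv2.imread("pics/wrist1.png")
cv2.imwrite("pics/c1.png",np.hstack([cv2.resize(s,(408,420)),w[:,170:]]) )
o=status.get_obs();print(o['time'],o['ee_pos'],o['tcp_rot'],o['wrist_force'],o['opening'])
E
```

```text
0.8333 [0.49642476 0.02386761 0.46444933] [1.79998275e+02 5.39713690e-03 9.00032525e+01] [ 0.91599362 -0.20346843 -0.4524234 ] 0.00013043565058314696
```

View pics/c1.png

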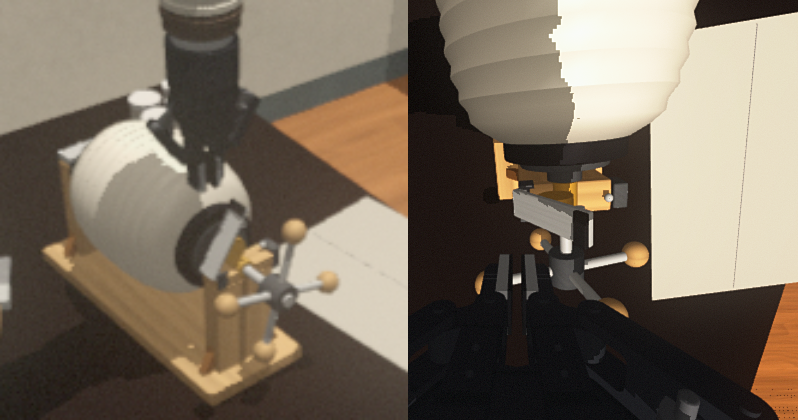

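move_arm(
  commands=[
    {"claw": -1, "travel": [0, 0, 2.8], "turn": 0},
    {"claw": -1, "travel": [0, 0, 2.8], "turn": 0},
    {"claw": -1, "travel": [0, 1.0, 0.2], "turn": 0},
    {"claw": -1, "travel": [0, 1.0, 0.3], "turn": 0},
    {"claw": -1, "travel": [0, 1.0, 0.4], "turn": 0},
  ],
)

```text
time: 1.25
ee_pos: [0.5276, 0.0238, 0.401]
tcp_rot: [179.9, -0.0, 90.0]
wrist_force: [-1.6, -0.3, -0.4]
opening: 0.0
```

move_arm(
  commands=[
    {"claw": -1, "travel": [0, 0.8, 0.4], "turn": 0},
    {"claw": -1, "travel": [0.1, 0.8, 0.4], "turn": 0},
    {"claw": -1, "travel": [0, 0.8, 0.4], "turn": 0},
  ],
)

```text
time: 1.5
ee_pos: [0.5514, 0.0251, 0.3881]
tcp_rot: [179.9, -0.0, 90.0]
wrist_force: [-0.2, -0.6, 0.6]
opening: -0.0001
```

move_arm(
  commands=[
    {"claw": -1, "travel": [0.1, 0.8, 0.3], "turn": 0},
    {"claw": -1, "travel": [0.1, 0.8, 0.3], "turn": 0},
    {"claw": -1, "travel": [0, 0.6, 0.3], "turn": 0},
    {"claw": -1, "travel": [0, 0, 0], "turn": 0},
  ],
)

```text
time: 1.83
ee_pos: [0.573, 0.0271, 0.3777]
tcp_rot: [-180.0, 0.0, 90.0]
wrist_force: [0.7, -0.7, -0.3]
opening: -0.0002
```

```bash
python3 - <<'E'
from h import *
for n in ["side","wrist"]:
    cv2.imwrite(f"pics/{n}2.png",viewer.camera(n))
s=cv2.imread("pics/side2.png")[60:235,170:340]
w=cv2.imread("pics/wrist2.png")
cv2.imwrite("pics/c2.png",np.hstack([cv2.resize(s,(408,420)),w[:,170:]]) )
o=status.get_obs();print(o['time'],o['ee_pos'],o['tcp_rot'],o['wrist_force'],o['opening'])
E
```

```text
1.9333 [0.57211168 0.02701827 0.3785236 ] [-1.79975100e+02  3.40319766e-03  9.00013615e+01] [-0.46814565 -0.45261042  0.25717643] 0.0003709587091826923
```

View pics/c2.png

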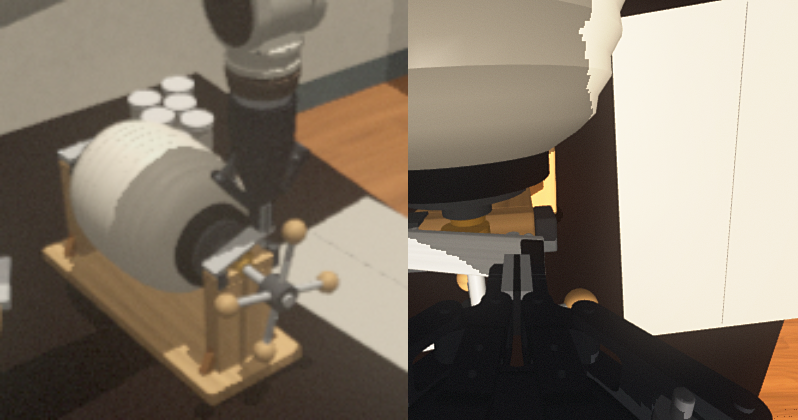

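move_arm(
  commands=[
    {"claw": -1, "travel": [0.3, 0.4, 0], "turn": 0},
    {"claw": -1, "travel": [0, 0, 0.4], "turn": 0},
    {"claw": -1, "travel": [0, 0, 0.4], "turn": 0},
    {"claw": -1, "travel": [0, 0, 0.3], "turn": 0},
  ],
)

```text
time: 2.27
ee_pos: [0.5759, 0.0301, 0.3673]
tcp_rot: [180.0, 0.0, 90.0]
wrist_force: [0.4, 0.6, -0.5]
opening: -0.0
```

move_arm(
  commands=[
    {"claw": -1, "travel": [0, 0, 0.3], "turn": 0},
    {"claw": -1, "travel": [0, 0, 0.2], "turn": 0},
  ],
)

```text
time: 2.43
ee_pos: [0.576, 0.03, 0.3631]
tcp_rot: [179.9, -0.0, 90.0]
wrist_force: [1.5, 0.9, 4.9]
opening: 0.0
```

move_arm(
  commands=[
    {"claw": -1, "travel": [0, 0, 0.2], "turn": 0},
    {"claw": -1, "travel": [0, 0, 0.2], "turn": 0},
  ],
)

```text
time: 2.6
ee_pos: [0.5762, 0.03, 0.3596]
tcp_rot: [179.8, -0.0, 90.0]
wrist_force: [-0.3, -1.2, 0.8]
opening: -0.0
```

move_arm(
  commands=[
    {"claw": -1, "travel": [0, 0, 0.2], "turn": 0},
    {"claw": -1, "travel": [0, 0, 0.2], "turn": 0},
  ],
)

```text
time: 2.77
ee_pos: [0.5758, 0.03, 0.3544]
tcp_rot: [-180.0, 0.0, 90.0]
wrist_force: [1.0, 0.3, 7.9]
opening: 0.0004
```

move_arm(
  commands=[
    {"claw": -1, "travel": [0, 0, 0.15], "turn": 0},
    {"claw": -1, "travel": [0, 0, 0], "turn": 0},
  ],
)

```text
time: 2.93
ee_pos: [0.5756, 0.0299, 0.3543]
tcp_rot: [179.9, 0.0, 90.0]
wrist_force: [-2.4, -0.4, 10.6]
opening: -0.0001
```

move_arm(
  commands=[
    {"claw": -1, "travel": [0, 0, 0.3], "turn": 0},
    {"claw": -1, "travel": [0, 0, 0], "turn": 0},
  ],
)

```text
time: 3.1
ee_pos: [0.5753, 0.0299, 0.354]
tcp_rot: [179.8, -0.0, 90.0]
wrist_force: [-7.2, -0.1, 25.7]
opening: 0.0001
```

move_arm(
  commands=[
    {"claw": -1, "travel": [0, 0, -2.5], "turn": 0},
    {"claw": -1, "travel": [0, 0, -3], "turn": 0},
    {"claw": -1, "travel": [0, 0, -4], "turn": 0},
    {"claw": 0, "travel": [-3, -1, -1], "turn": 7},
    {"claw": 0, "travel": [-3, -1, 0], "turn": 7},
  ],
)

```text
time: 3.52
ee_pos: [0.5526, -0.0284, 0.4581]
tcp_rot: [179.8, -0.0, 75.8]
wrist_force: [0.8, -0.3, -0.6]
opening: 0.0232
```

```bash
python3 - <<'E'
from h import *
for n in ["side","wrist"]:
    cv2.imwrite(f"pics/{n}3.png",viewer.camera(n))
s=cv2.imread("pics/side3.png")[60:235,170:340]
w=cv2.imread("pics/wrist3.png")
cv2.imwrite("pics/c3.png",np.hstack([cv2.resize(s,(408,420)),w[:,170:]]) )
o=status.get_obs();print(o['time'],o['ee_pos'],o['tcp_rot'],o['wrist_force'],o['opening'])
E
```

```text
3.6167 [ 0.55121779 -0.03109596  0.45616516] [1.79940545e+02 3.91018778e-02 7.55821920e+01] [-0.75682051  0.20310058  0.44532631] 0.03825937721916906
```

View pics/c3.png

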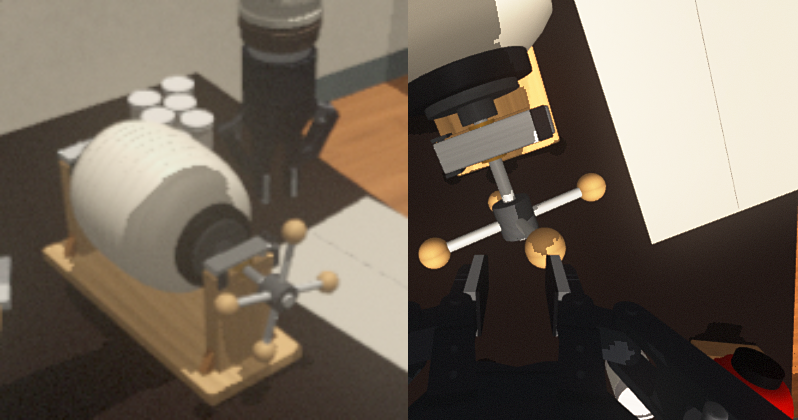

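```bash
python3 - <<'E'
from h import *
from scipy.optimize import least_squares
w=cv2.imread("pics/wrist3.png")
W=P("wrist");D=P("side");S=P("scene")
hsv=cv2.cvtColor(w,cv2.COLOR_BGR2HSV); m=cv2.inRange(hsv,(8,80,60),(25,255,255)); n,l,s,c=cv2.connectedComponentsWithStats(m)
for i in range(1,n):
    if s[i,4]>80: print(s[i],c[i].round(1),cv2.minEnclosingCircle(np.argwhere(l==i)[:,::-1].astype(np.float32)))
print(status.get_obs()['q'].round(1))
E
```

```text
[  3   0  23  26 522] [14.5 11.3] ((13.5, 12.100000381469727), 16.020709991455078)
[ 343   38   55  166 1191] [368.1 122.1] ((369.0, 120.5), 86.20479583740234)
[ 196   44  126  132 3182] [269.2 114.2] ((257.0, 109.5), 75.72492980957031)
[338 173  31  29 662] [353.5 186.5] ((353.04248046875, 186.7739715576172), 15.062474250793457)
[250 190  14  22 166] [255.7 199. ] ((257.0, 200.5), 10.920265197753906)
[553 199   7 219 847] [557.2 333.4] ((557.5, 308.0), 109.01042175292969)
[ 287  227   41   42 1198] [305.8 245.8] ((306.75, 247.5), 20.98372459411621)
[180 237  33  33 815] [195.6 253.1] ((195.7102508544922, 252.86572265625), 16.474504470825195)
[453 340  73  20 604] [481.1 347.9] ((489.0, 346.5), 36.417816162109375)
[ -3.2   6.8  17.8 101.   -0.  101.2]
```

```bash
python3 - <<'E'
from h import *
from scipy.optimize import least_squares
W=P("wrist");D=P("side");S=P("scene")
obs=[(D,292.5,156.2,1),(D,307,177.5,0),(D,264.5,186.8,2),(D,280.5,206.2,3),(S,231.7,225,0),(W,353.2,186.7,0),(W,306.8,247.3,1),(W,195.7,253,2)]
def pts(p):
    x,y,yaw,a=p; ex=np.array([np.cos(yaw),np.sin(yaw),0])
    return [np.array([x,y,.165])+.08*(np.cos(a+k*np.pi/2)*ex+np.sin(a+k*np.pi/2)*np.array([0,0,1])) for k in range(4)]
for ob in (obs,obs[5:]):
  def f(p):
    k=pts(p); return np.concatenate([proj(c,k[i])-(u,v) for c,u,v,i in ob])
  r=least_squares(f,[.547,-.044,0.07,-0.25],x_scale=[.01,.01,.1,.1]); print(r.x.round(4),np.degrees(r.x[2:]).round(1),f(r.x).round(1))
  print(pts(r.x)[1].round(4))
E
```

```text
[ 0.5487 -0.0434  0.0794 -0.2654] [  4.5 -15.2] [-0.6 -1.3 -1.7 -1.7 -0.8 -1.1 -1.2 -1.5 -1.3  1.3 -0.3  0.6  0.2  0.8
  0.4  0.3]
[ 0.5696 -0.0417  0.2422]
[ 0.5488 -0.0428  0.0803 -0.2643] [  4.6 -15.1] [-0.3 -0.  -0.   0.1  0.3 -0.2]
[ 0.5696 -0.0412  0.2422]
```

move_arm(
  commands=[
    {"claw": 0.2, "travel": [0, 0, 0], "turn": 7.15},
    {"claw": 0.2, "travel": [0, 0, 0], "turn": 7.15},
    {"claw": 0.2, "travel": [0, 0, 0], "turn": 7.15},
    {"claw": 0.2, "travel": [0, 0, 0], "turn": 7.15},
    {"claw": 0.2, "travel": [0, 0, 0], "turn": 7.15},
  ],
)

```text
time: 4.03
ee_pos: [0.5525, -0.0283, 0.4543]
tcp_rot: [-179.9, 0.1, 39.9]
wrist_force: [0.5, 0.2, 0.2]
opening: 0.0512
```

move_arm(
  commands=[
    {"claw": 0.2, "travel": [0, 0, 0], "turn": 7.15},
    {"claw": 0.2, "travel": [0, 0, 0], "turn": 7.15},
    {"claw": 0.2, "travel": [0, 0, 0], "turn": 7.15},
    {"claw": 0.2, "travel": [0, 0, 0], "turn": 7.15},
    {"claw": 0.2, "travel": [0, 0, 0], "turn": 7.15},
  ],
)

```text
time: 4.45
ee_pos: [0.5525, -0.0283, 0.4543]
tcp_rot: [-180.0, 0.1, 4.2]
wrist_force: [0.2, -0.0, -0.3]
opening: 0.0514
```

move_arm(
  commands=[
    {"claw": 0.2, "travel": [0, 0, 0], "turn": 0},
    {"claw": 0.2, "travel": [0, 0, 0], "turn": 0},
  ],
)

```text
time: 4.62
ee_pos: [0.5525, -0.0283, 0.4546]
tcp_rot: [-180.0, 0.1, 4.8]
wrist_force: [0.7, -0.4, -0.2]
opening: 0.0512
```

move_arm(
  commands=[
    {"claw": 0.2, "travel": [1.6, 1.45, 0], "turn": 0},
    {"claw": 0.2, "travel": [0, 0, 1.5], "turn": 0},
    {"claw": 0.2, "travel": [0, 0, 2.1], "turn": 0},
    {"claw": 0.2, "travel": [0, 0, 2.1], "turn": 0},
    {"claw": 0.2, "travel": [0, 0, 0], "turn": 0},
  ],
)

```text
time: 5.03
ee_pos: [0.5693, -0.0417, 0.3937]
tcp_rot: [-179.9, 0.4, 4.8]
wrist_force: [-0.8, -0.6, -0.1]
opening: 0.0511
```

```bash
python3 - <<'E'
from h import *
for n in ["side","wrist"]:
    cv2.imwrite(f"pics/{n}4.png",viewer.camera(n))
s=cv2.imread("pics/side4.png")[60:235,170:340]
w=cv2.imread("pics/wrist4.png")
cv2.imwrite("pics/c4.png",np.hstack([cv2.resize(s,(408,420)),w[:,170:]]) )
o=status.get_obs();print(o['time'],o['ee_pos'],o['tcp_rot'],o['wrist_force'],o['opening'])
E
```

```text
5.1333 [ 0.5693027  -0.04163859  0.39799087] [-1.79984699e+02  8.89489242e-02  4.66878147e+00] [-0.48684682  1.17457174  0.68499063] 0.05150413233192554
```

View pics/c4.png

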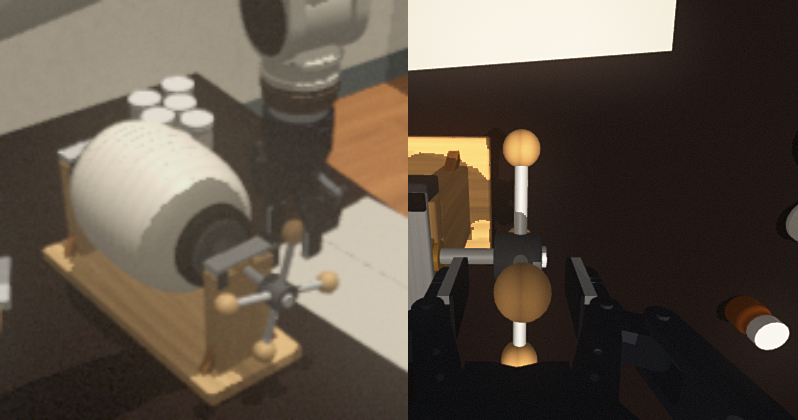

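move_arm(
  commands=[
    {"claw": -1, "travel": [0, 0, 0], "turn": 0},
    {"claw": -1, "travel": [0, 0, 0], "turn": 0},
    {"claw": -1, "travel": [0, 0, 0], "turn": 0},
    {"claw": -1, "travel": [0, 0, 0], "turn": 0},
    {"claw": -1, "travel": [0, 0, 0], "turn": 0},
  ],
  squeeze=40,
)

```text
time: 5.55
ee_pos: [0.5698, -0.0432, 0.4003]
tcp_rot: [179.7, -0.2, 4.5]
wrist_force: [1.1, -12.0, 3.5]
opening: 0.0252
```

move_arm(
  commands=[
    {"claw": -1, "travel": [0, 0.2, 0], "turn": 0},
    {"claw": -1, "travel": [0, 0, 0], "turn": 0},
  ],
)

```text
time: 5.72
ee_pos: [0.5699, -0.0441, 0.4]
tcp_rot: [179.9, -0.2, 4.5]
wrist_force: [1.4, -3.5, 5.3]
opening: 0.0255
```

```bash
python3 - <<'E'
from h import *
for n in ["scene","side","wrist"]:
    cv2.imwrite(f"pics/{n}5.png",viewer.camera(n))
s=cv2.imread("pics/side5.png")[100:235,220:340]
w=cv2.imread("pics/wrist5.png")
cv2.imwrite("pics/c5.png",np.hstack([cv2.resize(s,(373,420)),w[:,170:]]) )
o=status.get_obs();print(o['time'],o['ee_pos'],o['tcp_rot'],o['wrist_force'],o['torque'],o['opening'])
E
```

```text
5.8667 [ 0.56984679 -0.0440029   0.40000288] [ 1.79909109e+02 -1.77911235e-01  4.51395257e+00] [ 1.28382568 -4.03294608  6.65362499] [-0.90546333 -0.2554011  -0.01137812] 0.025429703978831257
```

View pics/c5.png

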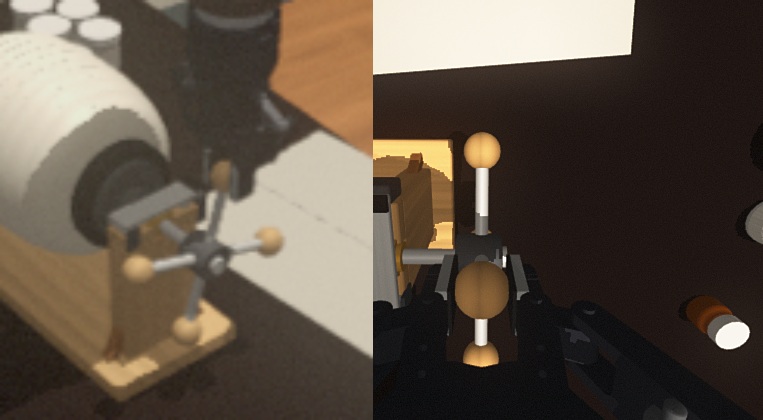

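```bash
cat > arc.py <<'E'
import numpy as np,sys
a0,a1,st=map(float,sys.argv[1:4]); n=int(round(abs(a1-a0)/st)); A=np.radians(np.linspace(a0,a1,n+1))
X=np.round(8*np.cos(A),2);Z=np.round(-8*np.sin(A),2)
for i in range(n):
    print(round(np.degrees(A[i+1]),1),[round(X[i+1]-X[i],2),0,round(Z[i+1]-Z[i],2)], '--' if i%5==4 else '')
E
python3 arc.py 75 15 3; echo; python3 arc.py 15 165 3
```

```text
72.0 [np.float64(0.4), 0, np.float64(0.12)] 
69.0 [np.float64(0.4), 0, np.float64(0.14)] 
66.0 [np.float64(0.38), 0, np.float64(0.16)] 
63.0 [np.float64(0.38), 0, np.float64(0.18)] 
60.0 [np.float64(0.37), 0, np.float64(0.2)] --
57.0 [np.float64(0.36), 0, np.float64(0.22)] 
54.0 [np.float64(0.34), 0, np.float64(0.24)] 
51.0 [np.float64(0.33), 0, np.float64(0.25)] 
48.0 [np.float64(0.32), 0, np.float64(0.27)] 
45.0 [np.float64(0.31), 0, np.float64(0.29)] --
42.0 [np.float64(0.29), 0, np.float64(0.31)] 
39.0 [np.float64(0.27), 0, np.float64(0.32)] 
36.0 [np.float64(0.25), 0, np.float64(0.33)] 
33.0 [np.float64(0.24), 0, np.float64(0.34)] 
30.0 [np.float64(0.22), 0, np.float64(0.36)] --
27.0 [np.float64(0.2), 0, np.float64(0.37)] 
24.0 [np.float64(0.18), 0, np.float64(0.38)] 
21.0 [np.float64(0.16), 0, np.float64(0.38)] 
18.0 [np.float64(0.14), 0, np.float64(0.4)] 
15.0 [np.float64(0.12), 0, np.float64(0.4)] --

18.0 [np.float64(-0.12), 0, np.float64(-0.4)] 
21.0 [np.float64(-0.14), 0, np.float64(-0.4)] 
24.0 [np.float64(-0.16), 0, np.float64(-0.38)] 
27.0 [np.float64(-0.18), 0, np.floa
[... 1525 characters left out ...]
6), 0, np.float64(0.22)] 
126.0 [np.float64(-0.34), 0, np.float64(0.24)] 
129.0 [np.float64(-0.33), 0, np.float64(0.25)] 
132.0 [np.float64(-0.32), 0, np.float64(0.27)] 
135.0 [np.float64(-0.31), 0, np.float64(0.29)] --
138.0 [np.float64(-0.29), 0, np.float64(0.31)] 
141.0 [np.float64(-0.27), 0, np.float64(0.32)] 
144.0 [np.float64(-0.25), 0, np.float64(0.33)] 
147.0 [np.float64(-0.24), 0, np.float64(0.34)] 
150.0 [np.float64(-0.22), 0, np.float64(0.36)] --
153.0 [np.float64(-0.2), 0, np.float64(0.37)] 
156.0 [np.float64(-0.18), 0, np.float64(0.38)] 
159.0 [np.float64(-0.16), 0, np.float64(0.38)] 
162.0 [np.float64(-0.14), 0, np.float64(0.4)] 
165.0 [np.float64(-0.12), 0, np.float64(0.4)] --
```

move_arm(
  commands=[
    {"claw": -1, "travel": [0, 0.07, -0.25], "turn": 0},
    {"claw": -1, "travel": [0, 0, 0], "turn": 0},
  ],
)

```text
time: 6.03
ee_pos: [0.5699, -0.0443, 0.4006]
tcp_rot: [-180.0, 0.0, 4.5]
wrist_force: [1.7, 0.5, -2.0]
opening: 0.0254
```

move_arm(
  commands=[
    {"claw": -1, "travel": [0.4, 0, 0.12], "turn": 0},
    {"claw": -1, "travel": [0.4, 0, 0.14], "turn": 0},
    {"claw": -1, "travel": [0.38, 0, 0.16], "turn": 0},
    {"claw": -1, "travel": [0.38, 0, 0.18], "turn": 0},
    {"claw": -1, "travel": [0.37, 0, 0.2], "turn": 0},
  ],
)

```text
time: 6.45
ee_pos: [0.5894, -0.0428, 0.3927]
tcp_rot: [-180.0, -0.0, 4.5]
wrist_force: [-2.3, 0.7, 3.0]
opening: 0.0257
```

move_arm(
  commands=[
    {"claw": -1, "travel": [0.36, 0, 0.22], "turn": 0},
    {"claw": -1, "travel": [0.34, 0, 0.24], "turn": 0},
    {"claw": -1, "travel": [0.33, 0, 0.25], "turn": 0},
    {"claw": -1, "travel": [0.32, 0, 0.27], "turn": 0},
    {"claw": -1, "travel": [0.31, 0, 0.29], "turn": 0},
  ],
)

```text
time: 6.87
ee_pos: [0.6061, -0.0416, 0.3804]
tcp_rot: [180.0, -0.1, 4.5]
wrist_force: [0.7, -0.9, 5.8]
opening: 0.0255
```

move_arm(
  commands=[
    {"claw": -1, "travel": [0.29, 0, 0.31], "turn": 0},
    {"claw": -1, "travel": [0.27, 0, 0.32], "turn": 0},
    {"claw": -1, "travel": [0.25, 0, 0.33], "turn": 0},
    {"claw": -1, "travel": [0.24, 0, 0.34], "turn": 0},
    {"claw": -1, "travel": [0.22, 0, 0.36], "turn": 0},
  ],
)

```text
time: 7.28
ee_pos: [0.619, -0.0407, 0.3641]
tcp_rot: [180.0, -0.2, 4.5]
wrist_force: [2.2, -1.2, 7.2]
opening: 0.0256
```

move_arm(
  commands=[
    {"claw": -1, "travel": [0.2, 0, 0.37], "turn": 0},
    {"claw": -1, "travel": [0.18, 0, 0.38], "turn": 0},
    {"claw": -1, "travel": [0.16, 0, 0.38], "turn": 0},
    {"claw": -1, "travel": [0.14, 0, 0.4], "turn": 0},
    {"claw": -1, "travel": [0.12, 0, 0.4], "turn": 0},
  ],
)

```text
time: 7.7
ee_pos: [0.6271, -0.0401, 0.3448]
tcp_rot: [180.0, -0.2, 4.5]
wrist_force: [3.2, -1.2, 6.8]
opening: 0.0257
```

move_arm(
  commands=[
    {"claw": -1, "travel": [-0.12, 0, -0.4], "turn": 0},
    {"claw": -1, "travel": [-0.14, 0, -0.4], "turn": 0},
    {"claw": -1, "travel": [-0.16, 0, -0.38], "turn": 0},
    {"claw": -1, "travel": [-0.18, 0, -0.38], "turn": 0},
    {"claw": -1, "travel": [-0.2, 0, -0.37], "turn": 0},
  ],
)

```text
time: 8.12
ee_pos: [0.6187, -0.0407, 0.3627]
tcp_rot: [180.0, -0.0, 4.5]
wrist_force: [6.6, -1.1, -6.7]
opening: 0.0253
```

move_arm(
  commands=[
    {"claw": -1, "travel": [-0.22, 0, -0.36], "turn": 0},
    {"claw": -1, "travel": [-0.24, 0, -0.34], "turn": 0},
    {"claw": -1, "travel": [-0.25, 0, -0.33], "turn": 0},
    {"claw": -1, "travel": [-0.27, 0, -0.32], "turn": 0},
    {"claw": -1, "travel": [-0.29, 0, -0.31], "turn": 0},
  ],
)

```text
time: 8.53
ee_pos: [0.605, -0.0416, 0.3794]
tcp_rot: [-180.0, 0.1, 4.5]
wrist_force: [-0.5, 0.6, -9.6]
opening: 0.0257
```

move_arm(
  commands=[
    {"claw": -1, "travel": [-0.31, 0, -0.29], "turn": 0},
    {"claw": -1, "travel": [-0.32, 0, -0.27], "turn": 0},
    {"claw": -1, "travel": [-0.33, 0, -0.25], "turn": 0},
    {"claw": -1, "travel": [-0.34, 0, -0.24], "turn": 0},
    {"claw": -1, "travel": [-0.36, 0, -0.22], "turn": 0},
  ],
)

```text
time: 8.95
ee_pos: [0.5887, -0.0428, 0.3927]
tcp_rot: [-180.0, 0.0, 4.5]
wrist_force: [0.8, 0.6, -11.8]
opening: 0.026
```

move_arm(
  commands=[
    {"claw": -1, "travel": [-0.37, 0, -0.2], "turn": 0},
    {"claw": -1, "travel": [-0.38, 0, -0.18], "turn": 0},
    {"claw": -1, "travel": [-0.38, 0, -0.16], "turn": 0},
    {"claw": -1, "travel": [-0.4, 0, -0.14], "turn": 0},
    {"claw": -1, "travel": [-0.4, 0, -0.12], "turn": 0},
  ],
)

```text
time: 9.37
ee_pos: [0.5695, -0.0443, 0.4012]
tcp_rot: [-180.0, -0.1, 4.5]
wrist_force: [4.9, 3.9, -11.1]
opening: 0.0256
```

move_arm(
  commands=[
    {"claw": -1, "travel": [-0.41, 0, -0.1], "turn": 0},
    {"claw": -1, "travel": [-0.41, 0, -0.07], "turn": 0},
    {"claw": -1, "travel": [-0.41, 0, -0.06], "turn": 0},
    {"claw": -1, "travel": [-0.42, 0, -0.03], "turn": 0},
    {"claw": -1, "travel": [-0.42, 0, -0.01], "turn": 0},
  ],
)

```text
time: 9.78
ee_pos: [0.549, -0.0459, 0.4045]
tcp_rot: [-180.0, -0.2, 4.5]
wrist_force: [5.1, 4.1, -7.4]
opening: 0.0256
```

move_arm(
  commands=[
    {"claw": -1, "travel": [-0.42, 0, 0.01], "turn": 0},
    {"claw": -1, "travel": [-0.42, 0, 0.03], "turn": 0},
    {"claw": -1, "travel": [-0.41, 0, 0.06], "turn": 0},
    {"claw": -1, "travel": [-0.41, 0, 0.07], "turn": 0},
    {"claw": -1, "travel": [-0.41, 0, 0.1], "turn": 0},
  ],
)

```text
time: 10.2
ee_pos: [0.5285, -0.0474, 0.4031]
tcp_rot: [-180.0, -0.3, 4.5]
wrist_force: [6.8, 4.4, 1.5]
opening: 0.0256
```

move_arm(
  commands=[
    {"claw": -1, "travel": [-0.4, 0, 0.12], "turn": 0},
    {"claw": -1, "travel": [-0.4, 0, 0.14], "turn": 0},
    {"claw": -1, "travel": [-0.38, 0, 0.16], "turn": 0},
    {"claw": -1, "travel": [-0.38, 0, 0.18], "turn": 0},
    {"claw": -1, "travel": [-0.37, 0, 0.2], "turn": 0},
  ],
)

```text
time: 10.62
ee_pos: [0.5086, -0.0494, 0.3946]
tcp_rot: [179.9, -0.2, 4.5]
wrist_force: [-0.3, 0.2, -0.2]
opening: -0.0002
```

move_arm(
  commands=[
    {"claw": -1, "travel": [-0.36, 0, 0.22], "turn": 0},
    {"claw": -1, "travel": [-0.34, 0, 0.24], "turn": 0},
    {"claw": -1, "travel": [-0.33, 0, 0.25], "turn": 0},
    {"claw": -1, "travel": [-0.32, 0, 0.27], "turn": 0},
    {"claw": -1, "travel": [-0.31, 0, 0.29], "turn": 0},
  ],
)

```text
time: 11.03
ee_pos: [0.4923, -0.0506, 0.3797]
tcp_rot: [180.0, 0.0, 4.5]
wrist_force: [0.7, -0.4, -0.2]
opening: 0.0002
```

move_arm(
  commands=[
    {"claw": -1, "travel": [-0.29, 0, 0.31], "turn": 0},
    {"claw": -1, "travel": [-0.27, 0, 0.32], "turn": 0},
    {"claw": -1, "travel": [-0.25, 0, 0.33], "turn": 0},
    {"claw": -1, "travel": [-0.24, 0, 0.34], "turn": 0},
    {"claw": -1, "travel": [-0.22, 0, 0.36], "turn": 0},
  ],
)

```text
time: 11.45
ee_pos: [0.4798, -0.0515, 0.363]
tcp_rot: [180.0, 0.0, 4.5]
wrist_force: [-0.7, -0.2, -0.0]
opening: -0.0002
```

move_arm(
  commands=[
    {"claw": -1, "travel": [-0.2, 0, 0.37], "turn": 0},
    {"claw": -1, "travel": [-0.18, 0, 0.38], "turn": 0},
    {"claw": -1, "travel": [-0.16, 0, 0.38], "turn": 0},
    {"claw": -1, "travel": [-0.14, 0, 0.4], "turn": 0},
    {"claw": -1, "travel": [-0.12, 0, 0.4], "turn": 0},
  ],
)

```text
time: 11.87
ee_pos: [0.4722, -0.0521, 0.3443]
tcp_rot: [180.0, -0.1, 4.5]
wrist_force: [4.0, 0.7, 5.4]
opening: 0.0
```

```bash
python3 - <<'E'
from h import *
for n in ["scene","side","wrist"]:
    cv2.imwrite(f"pics/{n}6.png",viewer.camera(n))
s=cv2.imread("pics/side6.png")[100:235,220:340]
w=cv2.imread("pics/wrist6.png")
cv2.imwrite("pics/c6.png",np.hstack([cv2.resize(s,(373,420)),w[:,170:]]) )
o=status.get_obs();print(o['time'],o['ee_pos'],o['tcp_rot'],o['wrist_force'],o['torque'],o['opening'])
E
```

```text
12.0167 [ 0.47187745 -0.05214021  0.34389644] [1.79998014e+02 1.93358579e-02 4.50014182e+00] [-0.05514179 -0.19130328  0.16360568] [-0.01742987  0.05354398  0.00740631] -2.794596311944414e-05
```

View pics/c6.png

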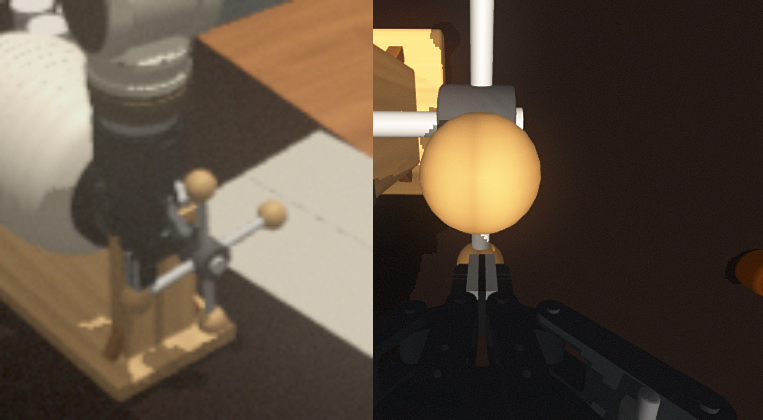

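move_arm(
  commands=[
    {"claw": 0.2, "travel": [0, 0, -3], "turn": 0},
    {"claw": 0.2, "travel": [0, 0, -4], "turn": 0},
    {"claw": 0.2, "travel": [2, 0, -4], "turn": 0},
    {"claw": 0.2, "travel": [2, 0, 0], "turn": 0},
    {"claw": 0.2, "travel": [0, 0, 0], "turn": 0},
  ],
  squeeze=100,
)

```text
time: 12.43
ee_pos: [0.5128, -0.049, 0.4526]
tcp_rot: [180.0, -0.2, 4.5]
wrist_force: [1.3, -0.5, -0.7]
opening: 0.0512
```

```bash
cat > wheel.py <<'E'
from h import *
import sys
from scipy.optimize import least_squares
# fit only angle (and optionally centre) with known wheel from given obs
C=np.array([.5488,-.0430,.165]);YAW=np.radians(4.5)
def knob(a,C=C): 
    ex=np.array([np.cos(YAW),np.sin(YAW),0]); return C+.08*(np.cos(a)*ex+np.sin(a)*np.array([0,0,1]))
def blobs(n,img):
    hsv=cv2.cvtColor(img,cv2.COLOR_BGR2HSV); m=cv2.inRange(hsv,(8,80,60),(25,255,255)); k,l,s,c=cv2.connectedComponentsWithStats(m)
    out=[]
    for i in range(1,k):
        if 60<s[i,4]<4000: 
            (x,y),r=cv2.minEnclosingCircle(np.argwhere(l==i)[:,::-1].astype(np.float32)); fill=s[i,4]/(np.pi*r*r)
            if fill>.7: out.append((round(x,1),round(y,1),round(r,1),round(fill,2)))
    return out
E
python3 - <<'E'
from wheel import *
for n in ["side","wrist"]:
    W=P(n); im=viewer.camera(n); cv2.imwrite(f"pics/{n}7.png",im); print(n,blobs(n,im))
W=P("wrist")
for a in range(60,200,10): print(a,proj(W,knob(np.radians(a))).round(0),proj(P("side"),knob(np.radians(a))).round(0))
o=status.get_obs();print(o['time'],o['ee_pos'],o['wrist_force'],o['opening'])
E
```

```text
side []
wrist [(279.0, 63.6, 20.6, np.float64(0.91)), (277.6, 203.7, 22.9, np.float64(0.99)), (277.5, 247.5, 14.5, np.float64(0.92))]
60 [275. 118.] [297. 155.]
70 [275. 141.] [294. 155.]
80 [275. 165.] [290. 155.]
90 [275. 188.] [286. 157.]
100 [275. 209.] [282. 159.]
110 [275. 227.] [278. 162.]
120 [275. 241.] [274. 166.]
130 [275. 251.] [271. 170.]
140 [276. 257.] [268. 174.]
150 [276. 259.] [266. 179.]
160 [276. 259.] [264. 183.]
170 [276. 255.] [263. 188.]
180 [276. 250.] [263. 192.]
190 [276. 242.] [263. 196.]
12.5333 [ 0.51088151 -0.04906776  0.45074878] [ 1.02834673 -0.01950631  0.55260228] 0.05119674589788207
```

View pics/wrist7.png

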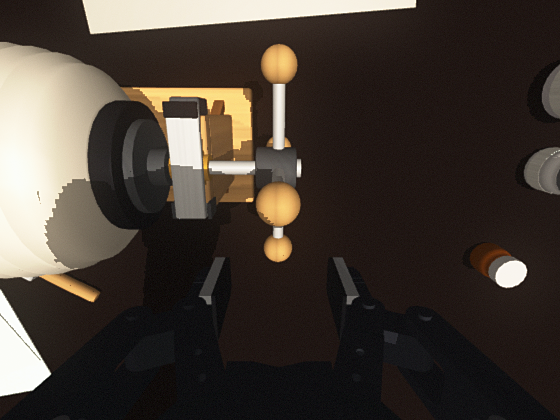

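move_arm(
  commands=[
    {"claw": 0.2, "travel": [2.76, 0, 0], "turn": 0},
    {"claw": 0.2, "travel": [0, 0, 1.5], "turn": 0},
    {"claw": 0.2, "travel": [0, 0, 2], "turn": 0},
    {"claw": 0.2, "travel": [0, 0, 2], "turn": 0},
    {"claw": 0.2, "travel": [0, 0, 0], "turn": 0},
  ],
)

```text
time: 12.95
ee_pos: [0.537, -0.047, 0.3919]
tcp_rot: [-179.9, 0.4, 4.5]
wrist_force: [-0.1, -0.4, -0.8]
opening: 0.0512
```

```bash
python3 - <<'E'
from wheel import *
im=viewer.camera("wrist"); W=P("wrist"); cv2.imwrite("pics/wrist8.png",im); print(blobs("wrist",im))
for a in (95,100): print(a,[proj(W,knob(np.radians(a+d))).round(1) for d in (-90,0,90)])
o=status.get_obs();print(o['time'],o['ee_pos'],o['tcp_rot'],o['wrist_force'],o['opening'])
E
```

```text
[(278.0, 293.8, 32.0, np.float64(0.96))]
95 [array([275.1,  93.4]), array([274. , 286.7]), array([276. , 304.2])]
100 [array([275. ,  94.4]), array([274.1, 298.3]), array([276.1, 298.2])]
13.0 [ 0.53702911 -0.04697729  0.39423984] [-179.95851647    0.27224457    4.49181705] [-0.40518035  0.62444993  0.61961915] 0.05142604978124472
```

View pics/wrist8.png

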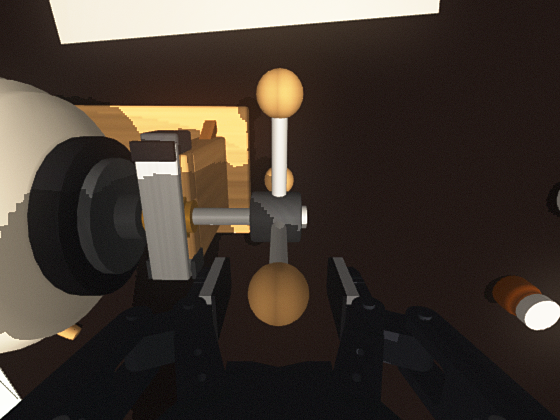

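move_arm(
  commands=[
    {"claw": -1, "travel": [0, 0, 0], "turn": 0},
    {"claw": -1, "travel": [0, 0, 0], "turn": 0},
    {"claw": -1, "travel": [0, 0, 0], "turn": 0},
    {"claw": -1, "travel": [0, 0, 0], "turn": 0},
    {"claw": -1, "travel": [0, 0, 0], "turn": 0},
  ],
  squeeze=120,
)

```text
time: 13.42
ee_pos: [0.5379, -0.0468, 0.398]
tcp_rot: [-180.0, -0.1, 4.5]
wrist_force: [-2.9, 2.5, 6.8]
opening: 0.0235
```

```bash
python3 - <<'E'
from wheel import *
o=status.get_obs();print(o['time'],o['ee_pos'],o['tcp_rot'],o['wrist_force'],o['torque'],o['opening'])
E
```

```text
13.4167 [ 0.53790495 -0.04677268  0.39802705] [-1.79992146e+02 -1.26837388e-01  4.51055322e+00] [-2.90766329  2.50732149  6.82140054] [ 0.55871151  0.42407157 -0.00111811] 0.02352349278015471
```

```bash
cat > arc.py <<'E'
import numpy as np,sys,json
a0,a1,st,k=map(float,sys.argv[1:5]);k=int(k); n=int(round(abs(a1-a0)/st)); A=np.radians(np.linspace(a0,a1,n+1))
X=np.round(8*np.cos(A),2);Z=np.round(-8*np.sin(A),2)
r=[[round(float(X[i+1]-X[i]),2),0,round(float(Z[i+1]-Z[i]),2)] for i in range(n)]
for i in range(0,n,k): print(round(float(np.degrees(A[min(i+k,n)])),1),r[i:i+k])
E
python3 arc.py 98 170 3 3;echo; python3 arc.py 170 8 3 3
```

```text
107.0 [[-0.42, 0, 0.07], [-0.41, 0, 0.09], [-0.4, 0, 0.11]]
116.0 [[-0.4, 0, 0.13], [-0.39, 0, 0.16], [-0.38, 0, 0.17]]
125.0 [[-0.37, 0, 0.19], [-0.36, 0, 0.22], [-0.35, 0, 0.23]]
134.0 [[-0.34, 0, 0.25], [-0.32, 0, 0.26], [-0.31, 0, 0.29]]
143.0 [[-0.29, 0, 0.29], [-0.28, 0, 0.32], [-0.26, 0, 0.33]]
152.0 [[-0.24, 0, 0.34], [-0.23, 0, 0.35], [-0.2, 0, 0.36]]
161.0 [[-0.19, 0, 0.38], [-0.17, 0, 0.38], [-0.14, 0, 0.4]]
170.0 [[-0.13, 0, 0.39], [-0.1, 0, 0.41], [-0.09, 0, 0.41]]

161.0 [[0.09, 0, -0.41], [0.1, 0, -0.41], [0.13, 0, -0.39]]
152.0 [[0.14, 0, -0.4], [0.17, 0, -0.38], [0.19, 0, -0.38]]
143.0 [[0.2, 0, -0.36], [0.23, 0, -0.35], [0.24, 0, -0.34]]
134.0 [[0.26, 0, -0.33], [0.28, 0, -0.32], [0.29, 0, -0.29]]
125.0 [[0.31, 0, -0.29], [0.32, 0, -0.26], [0.34, 0, -0.25]]
116.0 [[0.35, 0, -0.23], [0.36, 0, -0.22], [0.37, 0, -0.19]]
107.0 [[0.38, 0, -0.17], [0.39, 0, -0.16], [0.4, 0, -0.13]]
98.0 [[0.4, 0, -0.11], [0.41, 0, -0.09], [0.42, 0, -0.07]]
89.0 [[0.41, 0, -0.05], [0.42, 0, -0.03], [0.42, 0, 0.0]]
80.0 [[0.42, 0, 0.02], [0.41, 0, 0.04], [0.42, 0, 0.06]]
71.0 [[0.41, 0, 0.09], [0.41, 0, 0.1], [0.39, 0, 0.13]]
62.0 [[0.4, 0, 0.14], [0.38, 0, 0.17], [0.38, 0, 0.19]]
53.0 [[0.36, 0, 0.2], [0.35, 0, 0.23], [0.34, 0, 0.24]]
44.0 [[0.33, 0, 0.26], [0.32, 0, 0.28], [0.29, 0, 0.29]]
35.0 [[0.29, 0, 0.31], [0.26, 0, 0.32], [0.25, 0, 0.34]]
26.0 [[0.23, 0, 0.35], [0.22, 0, 0.36], [0.19, 0, 0.37]]
17.0 [[0.17, 0, 0.38], [0.16, 0, 0.39], [0.13, 0, 0.4]]
8.0 [[0.11, 0, 0.4], [0.09, 0, 0.41], [0.07, 0, 0.42]]
```

move_arm(
  commands=[
    {"claw": -1, "travel": [0, 0, -0.2], "turn": 0},
    {"claw": -1, "travel": [0, 0, 0], "turn": 0},
  ],
)

```text
time: 13.58
ee_pos: [0.5381, -0.0467, 0.3984]
tcp_rot: [-180.0, 0.0, 4.5]
wrist_force: [-0.1, 3.4, 0.1]
opening: 0.0234
```

move_arm(
  commands=[
    {"claw": -1, "travel": [-0.42, 0, 0.07], "turn": 0},
    {"claw": -1, "travel": [-0.41, 0, 0.09], "turn": 0},
    {"claw": -1, "travel": [-0.4, 0, 0.11], "turn": 0},
  ],
)

```text
time: 13.83
ee_pos: [0.527, -0.0476, 0.3967]
tcp_rot: [-180.0, -0.3, 4.5]
wrist_force: [11.9, 6.0, 1.5]
opening: 0.0235
```

move_arm(
  commands=[
    {"claw": -1, "travel": [-0.4, 0, 0.13], "turn": 0},
    {"claw": -1, "travel": [-0.39, 0, 0.16], "turn": 0},
    {"claw": -1, "travel": [-0.38, 0, 0.17], "turn": 0},
  ],
)

```text
time: 14.08
ee_pos: [0.515, -0.0485, 0.3931]
tcp_rot: [180.0, -0.4, 4.6]
wrist_force: [-6.1, 0.8, 12.5]
opening: 0.0238
```

move_arm(
  commands=[
    {"claw": -1, "travel": [-0.37, 0, 0.19], "turn": 0},
    {"claw": -1, "travel": [-0.36, 0, 0.22], "turn": 0},
    {"claw": -1, "travel": [-0.35, 0, 0.23], "turn": 0},
  ],
)

```text
time: 14.33
ee_pos: [0.5025, -0.0493, 0.387]
tcp_rot: [-180.0, -0.1, 4.5]
wrist_force: [-0.2, 0.1, -0.3]
opening: 0.0018
```

```bash
python3 - <<'E'
from wheel import *
im=viewer.camera("wrist"); W=P("wrist"); cv2.imwrite("pics/wrist9.png",im); print(blobs("wrist",im))
for a in (115,120,125,130): print(a,[proj(W,knob(np.radians(a+d))).round(1) for d in (-90,0,90)])
o=status.get_obs();print(o['time'],o['ee_pos'],o['tcp_rot'],o['wrist_force'],o['torque'],o['opening'])
E
```

```text
[]
115 [array([273.7,  27.6]), array([273.6, 274.7]), array([275.7, 249.5])]
120 [array([273.5,  32.1]), array([273.7, 282.9]), array([275.8, 242.9])]
125 [array([273.4,  38.4]), array([273.9, 289.3]), array([275.8, 236. ])]
130 [array([273.2,  46.8]), array([274.1, 294. ]), array([275.9, 229.1])]
14.3833 [ 0.50242979 -0.0496125   0.38573277] [ 1.79963384e+02 -7.17127130e-02  4.51367736e+00] [ 1.86091917 -0.04439351  0.3292749 ] [-0.0076878  -0.06678646 -0.07474121] -0.000136795260453032
```

View pics/wrist9.png

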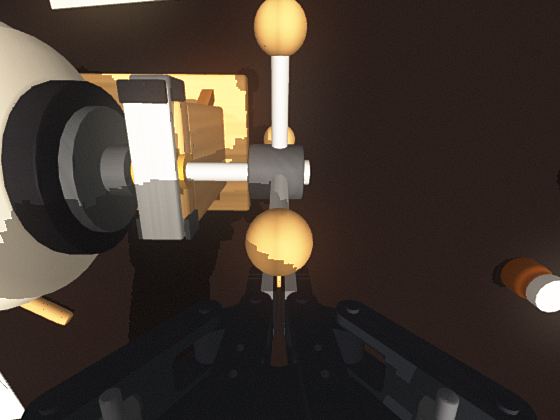

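move_arm(
  commands=[
    {"claw": 0.2, "travel": [0, 0, -3], "turn": 0},
    {"claw": 0.2, "travel": [0, 0, -3.5], "turn": 0},
    {"claw": 0.2, "travel": [0, 0, 0], "turn": -6.92},
    {"claw": 0.2, "travel": [0, 0, 0], "turn": -6.92},
    {"claw": 0.2, "travel": [0, 0, 0], "turn": -6.92},
  ],
  squeeze=40,
)

```text
time: 14.8
ee_pos: [0.5035, -0.05, 0.4504]
tcp_rot: [179.9, -0.1, 25.6]
wrist_force: [-0.7, -0.0, -0.6]
opening: 0.0514
```

move_arm(
  commands=[
    {"claw": 0.2, "travel": [0, 0, 0], "turn": -6.92},
    {"claw": 0.2, "travel": [0, 0, 0], "turn": -6.92},
    {"claw": 0.2, "travel": [0, 0, 0], "turn": -6.92},
    {"claw": 0.2, "travel": [0, 0, 0], "turn": -6.92},
    {"claw": 0.2, "travel": [0, 0, 0], "turn": -6.92},
  ],
)

```text
time: 15.22
ee_pos: [0.5034, -0.05, 0.4498]
tcp_rot: [180.0, 0.0, 60.2]
wrist_force: [-0.2, 0.5, -0.9]
opening: 0.0512
```

move_arm(
  commands=[
    {"claw": 0.2, "travel": [0, 0, 0], "turn": -6.92},
    {"claw": 0.2, "travel": [0, 0, 0], "turn": -6.92},
    {"claw": 0.2, "travel": [0, 0, 0], "turn": -6.92},
    {"claw": 0.2, "travel": [0, 0, 0], "turn": -6.92},
    {"claw": 0.2, "travel": [0, 0, 0], "turn": -6.92},
  ],
)

```text
time: 15.63
ee_pos: [0.5034, -0.05, 0.4497]
tcp_rot: [180.0, 0.1, 94.8]
wrist_force: [0.8, 0.2, 0.5]
opening: 0.0511
```

move_arm(
  commands=[
    {"claw": 0.2, "travel": [0, 0, 0], "turn": 0},
    {"claw": 0.2, "travel": [0, 0, 0], "turn": 0},
  ],
)

```text
time: 15.8
ee_pos: [0.5034, -0.0499, 0.4497]
tcp_rot: [180.0, 0.0, 94.2]
wrist_force: [-0.7, 0.6, 0.0]
opening: 0.0512
```

```bash
python3 - <<'E'
from wheel import *
o=status.get_obs();print(o['time'],o['ee_pos'],o['tcp_rot'],o['wrist_force'],o['torque'],o['opening'])
im=viewer.camera("wrist"); W=P("wrist"); cv2.imwrite("pics/wrist10.png",im); print(blobs("wrist",im))
for a in (95,100,105,110): print(a,[proj(W,knob(np.radians(a+d))).round(1) for d in (-90,0,90)])
E
```

```text
15.8 [ 0.50342543 -0.04987329  0.44970692] [1.79992174e+02 3.18999804e-02 9.42260393e+01] [-0.74274053  0.63200028  0.03396276] [ 0.00804346 -0.02919681  0.05804232] 0.051161802261403974
[(237.2, 207.7, 16.3, np.float64(0.97)), (354.4, 243.4, 22.9, np.float64(0.96))]
95 [array([420.8, 206.1]), array([337.1, 240.8]), array([240.1, 202.4])]
100 [array([423.5, 208.6]), array([326. , 240.3]), array([242. , 200.3])]
105 [array([425.5, 211.1]), array([315.2, 239.4]), array([244.4, 198.3])]
110 [array([426.7, 213.7]), array([304.6, 238.1]), array([247.3, 196.5])]
```

View pics/wrist10.png

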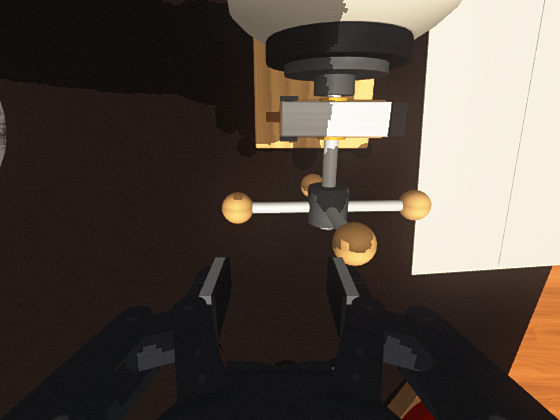

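move_arm(
  commands=[
    {"claw": 0.2, "travel": [0.2, 2.5, 0], "turn": 0},
    {"claw": 0.2, "travel": [0, 2.43, 0], "turn": 0},
    {"claw": 0.2, "travel": [0, 0, 1.7], "turn": 0},
    {"claw": 0.2, "travel": [0, 0, 2], "turn": 0},
    {"claw": -0.22, "travel": [0, 0, 1.8], "turn": 0},
  ],
)

```text
time: 16.27
ee_pos: [0.5529, -0.0439, 0.3934]
tcp_rot: [-180.0, 0.0, 94.2]
wrist_force: [0.4, -0.0, 0.9]
opening: 0.0403
```

move_arm(
  commands=[
    {"claw": -0.22, "travel": [0, 0, 0], "turn": 0},
    {"claw": -0.22, "travel": [0, 0, 0], "turn": 0},
    {"claw": -0.22, "travel": [0, 0, 0], "turn": 0},
  ],
)

```text
time: 16.52
ee_pos: [0.5523, -0.0439, 0.3959]
tcp_rot: [179.9, 0.0, 94.4]
wrist_force: [-0.2, -0.4, -0.1]
opening: 0.0333
```

```bash
python3 - <<'E'
from wheel import *
o=status.get_obs();print(o['time'],o['ee_pos'],o['tcp_rot'],o['wrist_force'],o['torque'],o['opening'])
im=viewer.camera("wrist"); W=P("wrist"); cv2.imwrite("pics/wrist11.png",im); print(blobs("wrist",im))
for a in (85,90,95): print(a,[proj(W,knob(np.radians(a+d))).round(1) for d in (-90,0,90)])
E
python3 - <<'E'
E
sed -i 's/r=\[\[round(float(X\[i+1\]-X\[i\]),2),0,/r=[[0,round(float(X[i+1]-X[i]),2),/' arc.py; python3 arc.py 87 135 3 3; python3 arc.py 135 45 3 3;  python3 arc.py 45 90 3 3
```

```text
16.5167 [ 0.55229758 -0.04388641  0.39590147] [1.79934998e+02 1.63770537e-02 9.43716695e+01] [-0.21043644 -0.44892201 -0.09890954] [0.04603243 0.04384672 0.01646087] 0.03330365242402545
[(157.2, 233.0, 21.4, np.float64(0.91)), (276.4, 296.5, 30.7, np.float64(0.98))]
85 [array([377.9, 225.2]), array([282.4, 291.8]), array([157.8, 232.8])]
90 [array([381.4, 228.6]), array([267.6, 292.2]), array([161.1, 229.1])]
95 [array([384.3, 232.3]), array([252.8, 291.9]), array([165. , 225.7])]
96.0 [[0, -0.42, -0.01], [0, -0.42, 0.01], [0, -0.42, 0.03]]
105.0 [[0, -0.41, 0.06], [0, -0.41, 0.07], [0, -0.41, 0.1]]
114.0 [[0, -0.4, 0.12], [0, -0.4, 0.14], [0, -0.38, 0.16]]
123.0 [[0, -0.38, 0.18], [0, -0.37, 0.2], [0, -0.36, 0.22]]
132.0 [[0, -0.34, 0.24], [0, -0.33, 0.25], [0, -0.32, 0.27]]
135.0 [[0, -0.31, 0.29]]
126.0 [[0, 0.31, -0.29], [0, 0.32, -0.27], [0, 0.33, -0.25]]
117.0 [[0, 0.34, -0.24], [0, 0.36, -0.22], [0, 0.37, -0.2]]
108.0 [[0, 0.38, -0.18], [0, 0.38, -0.16], [0, 0.4, -0.14]]
99.0 [[0, 0.4, -0.12], [0, 0.41, -0.1], [0, 0.41, -0.07]]
90.0 [[0, 0.41, -0.06], [0, 0.42, -0.03], [0, 0.42, -0.01]]
81.0 [[0, 0.42, 0.01], [0, 0.42, 0.03], [0, 0.41, 0.06]]
72.0 [[0, 0.41, 0.07], [0, 0.41, 0.1], [0, 0.4, 0.12]]
63.0 [[0, 0.4, 0.14], [0, 0.38, 0.16], [0, 0.38, 0.18]]
54.0 [[0, 0.37, 0.2], [0, 0.36, 0.22], [0, 0.34, 0.24]]
45.0 [[0, 0.33, 0.25], [0, 0.32, 0.27], [0, 0.31, 0.29]]
54.0 [[0, -0.31, -0.29], [0, -0.32, -0.27], [0, -0.33, -0.25]]
63.0 [[0, -0.34, -0.24], [0, -0.36, -0.22], [0, -0.37, -0.2]]
72.0 [[0, -0.38, -0.18], [0, -0.38, -0.16], [0, -0.4, -0.14]]
81.0 [[0, -0.4, -0.12], [0, -0.41, -0.1], [0, -0.41, -0.07]]
90.0 [[0, -0.41, -0.06], [0, -0.42, -0.03], [0, -0.42, -0.01]]
```

View pics/wrist11.png

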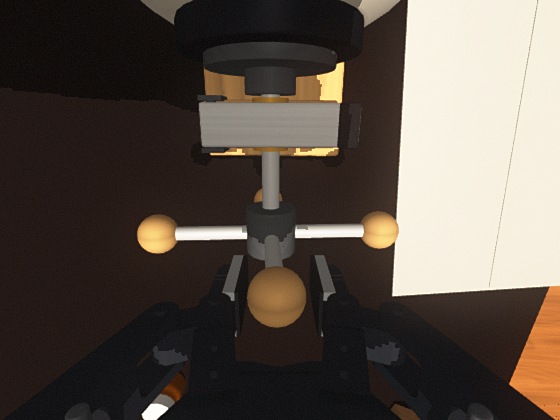

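move_arm(
  commands=[
    {"claw": -0.22, "travel": [0, -0.42, -0.01], "turn": 0},
    {"claw": -0.22, "travel": [0, -0.42, 0.01], "turn": 0},
    {"claw": -0.22, "travel": [0, -0.42, 0.03], "turn": 0},
  ],
)

```text
time: 16.82
ee_pos: [0.54, -0.0448, 0.3961]
tcp_rot: [179.7, 0.0, 94.4]
wrist_force: [5.4, 0.9, 5.1]
opening: 0.0336
```

move_arm(
  commands=[
    {"claw": -0.22, "travel": [0, -0.41, 0.06], "turn": 0},
    {"claw": -0.22, "travel": [0, -0.41, 0.07], "turn": 0},
    {"claw": -0.22, "travel": [0, -0.41, 0.1], "turn": 0},
  ],
)

```text
time: 17.07
ee_pos: [0.5275, -0.0458, 0.3939]
tcp_rot: [179.7, 0.0, 94.4]
wrist_force: [5.3, 0.5, 4.5]
opening: 0.0333
```

move_arm(
  commands=[
    {"claw": -0.22, "travel": [0, -0.4, 0.12], "turn": 0},
    {"claw": -0.22, "travel": [0, -0.4, 0.14], "turn": 0},
    {"claw": -0.22, "travel": [0, -0.38, 0.16], "turn": 0},
  ],
)

```text
time: 17.32
ee_pos: [0.5154, -0.0467, 0.3885]
tcp_rot: [179.9, 0.0, 94.5]
wrist_force: [4.2, 1.2, 4.4]
opening: 0.0334
```

move_arm(
  commands=[
    {"claw": -0.22, "travel": [0, -0.38, 0.18], "turn": 0},
    {"claw": -0.22, "travel": [0, -0.37, 0.2], "turn": 0},
    {"claw": -0.22, "travel": [0, -0.36, 0.22], "turn": 0},
  ],
)

```text
time: 17.57
ee_pos: [0.5043, -0.0476, 0.3827]
tcp_rot: [179.9, 0.0, 94.5]
wrist_force: [1.0, 0.4, 10.5]
opening: 0.0332
```

move_arm(
  commands=[
    {"claw": -0.22, "travel": [0, -0.34, 0.24], "turn": 0},
    {"claw": -0.22, "travel": [0, -0.33, 0.25], "turn": 0},
    {"claw": -0.22, "travel": [0, -0.32, 0.27], "turn": 0},
  ],
)

```text
time: 17.82
ee_pos: [0.4952, -0.0483, 0.3764]
tcp_rot: [179.6, 0.0, 94.5]
wrist_force: [8.6, 1.9, 19.4]
opening: 0.0333
```

move_arm(
  commands=[
    {"claw": -0.22, "travel": [0, -0.31, 0.29], "turn": 0},
  ],
)

```text
time: 17.9
ee_pos: [0.4926, -0.0485, 0.3745]
tcp_rot: [179.5, 0.0, 94.5]
wrist_force: [11.4, 3.8, 25.2]
opening: 0.0337
```

```bash
python3 - <<'E'
from wheel import *
o=status.get_obs();print(o['time'],o['ee_pos'],o['tcp_rot'],o['wrist_force'],o['torque'],o['opening'])
im=viewer.camera("wrist"); W=P("wrist"); cv2.imwrite("pics/wrist12.png",im); print(blobs("wrist",im))
for a in (125,130,135,140): print(a,[proj(W,knob(np.radians(a+d))).round(1) for d in (-90,0,90)])
E
```

```text
17.9 [ 0.49256165 -0.04851215  0.37453716] [1.79453610e+02 3.62275363e-02 9.44679019e+01] [11.44622535  3.76192513 25.24045812] [ 0.5858947  -3.81941409  0.03937645] 0.033680734099320486
[(271.8, 215.5, 17.1, np.float64(0.89)), (406.3, 215.2, 18.4, np.float64(0.76)), (272.4, 294.5, 30.7, np.float64(0.96))]
125 [array([511.4, 277.2]), array([296.8, 301.7]), array([263. , 217.8])]
130 [array([511.3, 283.1]), array([284.2, 296.2]), array([268.4, 215.5])]
135 [array([509.6, 289.1]), array([273.1, 290.4]), array([274.2, 213.5])]
140 [array([506.2, 294.9]), array([263.6, 284.5]), array([280.3, 211.7])]
```

move_arm(
  commands=[
    {"claw": -0.22, "travel": [0, 0.2, -0.8], "turn": 0},
    {"claw": -0.22, "travel": [0, 0.11, -0.29], "turn": 0},
    {"claw": -0.22, "travel": [0, 0.32, -0.27], "turn": 0},
    {"claw": -0.22, "travel": [0, 0.33, -0.25], "turn": 0},
  ],
)

```text
time: 18.28
ee_pos: [0.5002, -0.048, 0.3869]
tcp_rot: [-179.7, 0.0, 94.4]
wrist_force: [-10.0, -2.6, 7.9]
opening: 0.0333
```

move_arm(
  commands=[
    {"claw": -0.22, "travel": [0, 0.34, -0.24], "turn": 0},
    {"claw": -0.22, "travel": [0, 0.36, -0.22], "turn": 0},
    {"claw": -0.22, "travel": [0, 0.37, -0.2], "turn": 0},
  ],
)

```text
time: 18.53
ee_pos: [0.5108, -0.0471, 0.394]
tcp_rot: [-179.7, 0.0, 94.4]
wrist_force: [-3.4, -0.1, 3.4]
opening: 0.0333
```

move_arm(
  commands=[
    {"claw": -0.22, "travel": [0, 0.38, -0.18], "turn": 0},
    {"claw": -0.22, "travel": [0, 0.38, -0.16], "turn": 0},
    {"claw": -0.22, "travel": [0, 0.4, -0.14], "turn": 0},
  ],
)

```text
time: 18.78
ee_pos: [0.5236, -0.0461, 0.3984]
tcp_rot: [-179.9, -0.0, 94.5]
wrist_force: [-2.1, 0.9, 1.3]
opening: 0.0332
```

move_arm(
  commands=[
    {"claw": -0.22, "travel": [0, 0.4, -0.12], "turn": 0},
    {"claw": -0.22, "travel": [0, 0.41, -0.1], "turn": 0},
    {"claw": -0.22, "travel": [0, 0.41, -0.07], "turn": 0},
  ],
)

```text
time: 19.03
ee_pos: [0.5362, -0.0451, 0.4016]
tcp_rot: [-180.0, -0.0, 94.5]
wrist_force: [-1.4, -0.1, 1.6]
opening: 0.0331
```

move_arm(
  commands=[
    {"claw": -0.22, "travel": [0, 0.41, -0.06], "turn": 0},
    {"claw": -0.22, "travel": [0, 0.42, -0.03], "turn": 0},
    {"claw": -0.22, "travel": [0, 0.42, -0.01], "turn": 0},
  ],
)

```text
time: 19.28
ee_pos: [0.5487, -0.0441, 0.4027]
tcp_rot: [-180.0, -0.0, 94.5]
wrist_force: [-1.0, -0.1, 1.0]
opening: 0.0331
```

move_arm(
  commands=[
    {"claw": -0.22, "travel": [0, 0.42, 0.01], "turn": 0},
    {"claw": -0.22, "travel": [0, 0.42, 0.03], "turn": 0},
    {"claw": -0.22, "travel": [0, 0.41, 0.06], "turn": 0},
  ],
)

```text
time: 19.53
ee_pos: [0.5611, -0.0432, 0.4017]
tcp_rot: [180.0, -0.0, 94.5]
wrist_force: [-0.1, -0.4, 1.1]
opening: 0.0335
```

move_arm(
  commands=[
    {"claw": -0.22, "travel": [0, 0.41, 0.07], "turn": 0},
    {"claw": -0.22, "travel": [0, 0.41, 0.1], "turn": 0},
    {"claw": -0.22, "travel": [0, 0.4, 0.12], "turn": 0},
  ],
)

```text
time: 19.78
ee_pos: [0.5732, -0.0422, 0.3987]
tcp_rot: [-180.0, -0.0, 94.5]
wrist_force: [-0.7, -0.7, 1.7]
opening: 0.0333
```

move_arm(
  commands=[
    {"claw": -0.22, "travel": [0, 0.4, 0.14], "turn": 0},
    {"claw": -0.22, "travel": [0, 0.38, 0.16], "turn": 0},
    {"claw": -0.22, "travel": [0, 0.38, 0.18], "turn": 0},
  ],
)

```text
time: 20.03
ee_pos: [0.5847, -0.0413, 0.3938]
tcp_rot: [-180.0, -0.0, 94.5]
wrist_force: [-0.4, 0.5, 0.1]
opening: 0.0332
```

```bash
python3 - <<'E'
from wheel import *
o=status.get_obs();print(o['time'],o['ee_pos'],o['tcp_rot'],o['wrist_force'],o['torque'],o['opening'])
im=viewer.camera("wrist"); W=P("wrist"); cv2.imwrite("pics/wrist13.png",im); print(blobs("wrist",im))
for a in (55,60,65,70): print(a,[proj(W,knob(np.radians(a+d))).round(1) for d in (-90,0,90)])
E
```

```text
20.0333 [ 0.58474619 -0.04130003  0.3938168 ] [-1.79993200e+02 -1.56990349e-03  9.44620255e+01] [-0.43876474  0.46227113  0.10609891] [ 0.02411278  0.21144713 -0.01465564] 0.03324460882001793
[(319.3, 217.0, 17.2, np.float64(0.92)), (95.7, 253.2, 27.2, np.float64(0.85)), (272.6, 289.8, 29.5, np.float64(0.97))]
55 [array([310.8, 210.6]), array([294.6, 279.4]), array([ 97.4, 261. ])]
60 [array([316. , 212.8]), array([283.1, 283.5]), array([ 96.8, 256.3])]
65 [array([320.8, 215.2]), array([270.4, 287.1]), array([ 97.5, 251.6])]
70 [array([325.2, 217.8]), array([256.7, 290.2]), array([ 99.2, 247.1])]
```

View pics/wrist13.png

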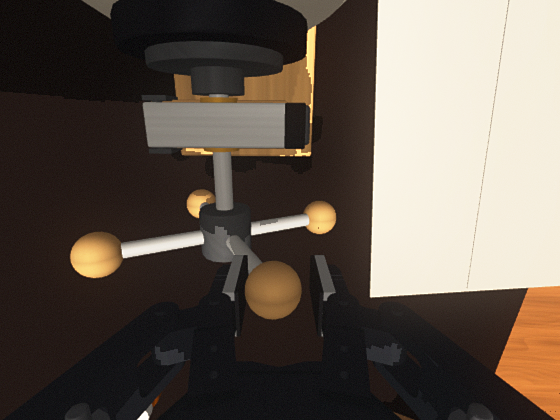

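```bash
cat > fit.py <<'E'
import numpy as np
from scipy.optimize import least_squares
CX=.5488; cy=np.cos(np.radians(4.5))
# offset: wheel angle = knob1 angle; rows: dir, tcpx, Fx,Fz, knob offset deg (wheel angle = knob angle - off)
D=[l.split() for l in open('data.txt') if l.strip() and l[0]!='#']
D=np.array(D,float)
def proc(D):
    out=[]
    for s,x,Fx,Fz,off in D:
        bx=(x-CX)/cy+ s*.0027; a=np.arccos(np.clip(bx/.08,-1,1)); z=.08*np.sin(a)
        px=bx+s*.014; tau=px*(-Fz)-z*(-Fx); out.append((s,np.degrees(a)-off,tau))
    return np.array(out)
O=proc(D)
print(O.round(3))
def f(p,O=O):
    h=np.radians(p[2]+O[:,1]); g=-p[1]*np.cos(h); return O[:,0]*p[0]-g-O[:,2]
for A0 in range(0,360,90):
    r=least_squares(f,[.24,.18,A0],x_scale=[.1,.1,30],loss='soft_l1',f_scale=.04)
    if r.x[1]>0: break
J=np.linalg.pinv(r.jac.T@r.jac); sd=np.sqrt(np.diag(J)*np.mean(r.fun**2))
print("f,A,h0",r.x.round(3),"sd",sd.round(3),"res",f(r.x).round(3))
r2=least_squares(lambda p:f([.24,p[0],p[1]]),r.x[1:],x_scale=[.1,30],loss='soft_l1',f_scale=.04); print("f fixed",r2.x)
print("target wheel angle (knob1):",(-90-r.x[2])%360, (-90-r2.x[1])%360)
E
cat > data.txt <<'E'
1 .540 5.4 5.1 0
1 .5275 5.3 4.5 0
1 .5154 4.2 4.4 0
-1 .5236 -2.1 1.3 0
-1 .5362 -1.4 1.6 0
-1 .5487 -1.0 1.0 0
-1 .5611 -.1 1.1 0
-1 .5732 -.7 1.7 0
-1 .5847 -.4 .1 0
E
python3 fit.py
```

```text
[[ 1.00000e+00  9.43930e+01  3.91000e-01]
 [ 1.00000e+00  1.03493e+02  4.33000e-01]
 [ 1.00000e+00  1.12646e+02  3.84000e-01]
 [-1.00000e+00  1.10470e+02 -1.03000e-01]
 [-1.00000e+00  1.01054e+02 -6.30000e-02]
 [-1.00000e+00  9.20060e+01 -6.30000e-02]
 [-1.00000e+00  8.30800e+01 -3.00000e-03]
 [-1.00000e+00  7.42050e+01 -6.70000e-02]
 [-1.00000e+00  6.53930e+01 -3.10000e-02]]
f,A,h0 [  0.239   0.201 -68.599] sd [0.011 0.02  9.245] res [ 0.03  -0.029 -0.     0.013 -0.007  0.008 -0.042  0.028 -0.008]
f fixed [  0.20161221 -68.35824329]
target wheel angle (knob1): 338.59908231157226 338.35824329318706
```

move_arm(
  commands=[
    {"claw": -0.22, "travel": [0, 0.37, 0.1], "turn": 0},
    {"claw": -0.22, "travel": [0, 0.36, 0.12], "turn": 0},
    {"claw": -0.22, "travel": [0, 0.34, 0.14], "turn": 0},
  ],
)

```text
time: 20.33
ee_pos: [0.5953, -0.0405, 0.3903]
tcp_rot: [-180.0, 0.0, 94.5]
wrist_force: [-1.2, -0.1, 0.2]
opening: 0.0333
```

move_arm(
  commands=[
    {"claw": -0.22, "travel": [0, 0.33, 0.25], "turn": 0},
    {"claw": -0.22, "travel": [0, 0.32, 0.27], "turn": 0},
    {"claw": -0.22, "travel": [0, 0.31, 0.29], "turn": 0},
  ],
)

```text
time: 20.58
ee_pos: [0.605, -0.0398, 0.3822]
tcp_rot: [180.0, 0.0, 94.5]
wrist_force: [-0.7, 0.1, 1.2]
opening: 0.0333
```

move_arm(
  commands=[
    {"claw": -0.22, "travel": [0, 0.3, 0.3], "turn": 0},
    {"claw": -0.22, "travel": [0, 0.29, 0.3], "turn": 0},
  ],
)

```text
time: 20.75
ee_pos: [0.6108, -0.0393, 0.3761]
tcp_rot: [180.0, 0.0, 94.5]
wrist_force: [-0.9, -1.2, 1.2]
opening: 0.0332
```

```bash
python3 - <<'E'
from wheel import *
o=status.get_obs();print(o['time'],o['ee_pos'],o['tcp_rot'],o['wrist_force'],o['torque'],o['opening'])
im=viewer.camera("wrist"); W=P("wrist"); cv2.imwrite("pics/wrist14.png",im); print(blobs("wrist",im))
for a in (30,35,40,45,50): print(a,[proj(W,knob(np.radians(a+d))).round(1) for d in (-90,0,90)])
E
```

```text
20.75 [ 0.61083073 -0.03925866  0.37614588] [1.79980840e+02 4.04494923e-03 9.44628791e+01] [-0.85770352 -1.17679718  1.19162661] [-0.04778445  0.17843852 -0.02016774] 0.03322573741606375
[(257.5, 212.1, 16.3, np.float64(0.87)), (117.5, 217.5, 19.7, np.float64(0.75)), (281.0, 281.0, 27.9, np.float64(0.97)), (34.0, 304.5, 40.2, np.float64(0.76))]
30 [array([251.7, 208.6]), array([289. , 271.7]), array([ 41.4, 305.9])]
35 [array([258.1, 210. ]), array([282.1, 277.6]), array([ 34.6, 300.7])]
40 [array([264.3, 211.5]), array([273.6, 283.5]), array([ 29.9, 295.2])]
45 [array([270.1, 213.3]), array([263.5, 289.4]), array([ 27. , 289.4])]
50 [array([275.7, 215.3]), array([251.9, 295.2]), array([ 25.9, 283.5])]
```

View pics/wrist14.png

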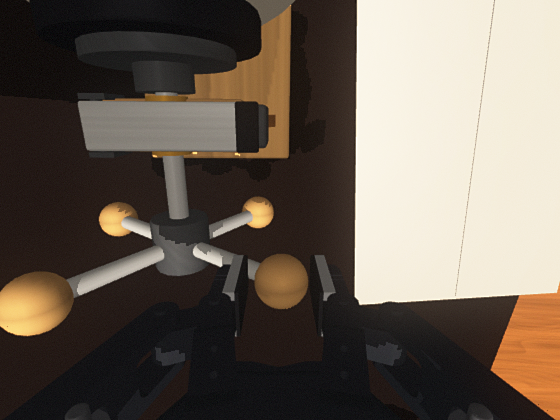

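move_arm(
  commands=[
    {"claw": 0.2, "travel": [0, 0.2, -2.5], "turn": 0},
    {"claw": 0.2, "travel": [0, -0.2, -3.2], "turn": 0},
    {"claw": 0.2, "travel": [0, -3.6, 0], "turn": 0},
    {"claw": 0.2, "travel": [0, -3.6, 0], "turn": 0},
    {"claw": 0.2, "travel": [0, -3.62, 0], "turn": 0},
  ],
)

```text
time: 21.22
ee_pos: [0.5022, -0.0478, 0.4331]
tcp_rot: [180.0, -0.0, 94.5]
wrist_force: [0.3, -0.5, 0.6]
opening: 0.0513
```

move_arm(
  commands=[
    {"claw": 0.2, "travel": [0, 0, 0], "turn": 0},
    {"claw": 0.2, "travel": [0, 0, 0], "turn": 0},
  ],
)

```text
time: 21.38
ee_pos: [0.5013, -0.0478, 0.4341]
tcp_rot: [179.9, 0.0, 94.4]
wrist_force: [-0.1, 0.2, -0.2]
opening: 0.0514
```

```bash
python3 - <<'E'
from wheel import *
o=status.get_obs();print(o['time'],o['ee_pos'],o['tcp_rot'],o['wrist_force'],o['torque'],o['opening'])
im=viewer.camera("wrist"); W=P("wrist"); cv2.imwrite("pics/wrist15.png",im); print(blobs("wrist",im))
for a in (115,120,125,130): print(a,[proj(W,knob(np.radians(a+d))).round(1) for d in (-90,0,90)])
E
```

```text
21.3833 [ 0.5012699  -0.04780691  0.43412308] [1.79897299e+02 1.31998995e-02 9.44324372e+01] [-0.12156239  0.21472752 -0.18896808] [ 0.03505104 -0.08902105  0.06761394] 0.05143832652450056
[(362.4, 194.0, 13.8, np.float64(0.78)), (256.3, 199.8, 14.5, np.float64(0.91)), (436.7, 235.1, 22.3, np.float64(0.87)), (280.6, 248.8, 22.5, np.float64(0.99))]
115 [array([437.4, 226.9]), array([296.7, 250.1]), array([249.6, 201.2])]
120 [array([437.4, 230. ]), array([286.5, 247.9]), array([253.5, 199.4])]
125 [array([436.3, 233.2]), array([277.1, 245.3]), array([257.7, 197.8])]
130 [array([434.2, 236.3]), array([268.6, 242.6]), array([262.3, 196.3])]
```

View pics/wrist15.png

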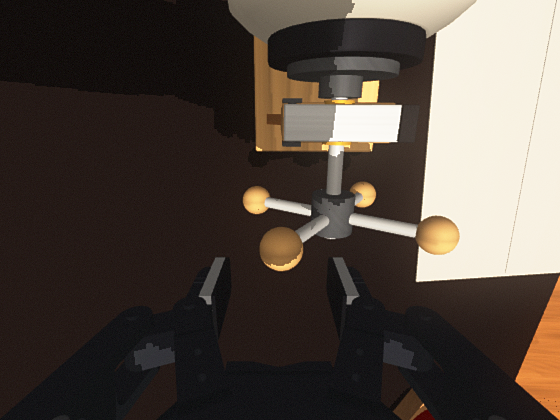

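move_arm(
  commands=[
    {"claw": 0.2, "travel": [0, 0.4, 1.5], "turn": 0},
    {"claw": 0.2, "travel": [0, 0, 1.5], "turn": 0},
    {"claw": -0.22, "travel": [0, 0, 1.4], "turn": 0},
    {"claw": -0.22, "travel": [0, 0, 0], "turn": 0},
    {"claw": -0.22, "travel": [0, 0, 0], "turn": 0},
  ],
)

```text
time: 21.85
ee_pos: [0.5072, -0.0474, 0.3886]
tcp_rot: [-179.9, -0.0, 94.5]
wrist_force: [-0.1, 0.6, -1.0]
opening: 0.0333
```

```bash
python3 arc.py 123 43 2 4; python3 arc.py 43 107 2 4
```

```text
115.0 [[0, 0.24, -0.15], [0, 0.24, -0.14], [0, 0.25, -0.13], [0, 0.25, -0.12]]
107.0 [[0, 0.25, -0.11], [0, 0.26, -0.11], [0, 0.27, -0.09], [0, 0.26, -0.09]]
99.0 [[0, 0.27, -0.08], [0, 0.27, -0.06], [0, 0.27, -0.06], [0, 0.28, -0.05]]
91.0 [[0, 0.28, -0.04], [0, 0.27, -0.03], [0, 0.28, -0.02], [0, 0.28, -0.01]]
83.0 [[0, 0.28, 0.0], [0, 0.28, 0.01], [0, 0.28, 0.02], [0, 0.27, 0.03]]
75.0 [[0, 0.28, 0.04], [0, 0.28, 0.05], [0, 0.27, 0.06], [0, 0.27, 0.06]]
67.0 [[0, 0.27, 0.08], [0, 0.26, 0.09], [0, 0.27, 0.09], [0, 0.26, 0.11]]
59.0 [[0, 0.25, 0.11], [0, 0.25, 0.12], [0, 0.25, 0.13], [0, 0.24, 0.14]]
51.0 [[0, 0.24, 0.15], [0, 0.23, 0.16], [0, 0.22, 0.16], [0, 0.22, 0.17]]
43.0 [[0, 0.22, 0.18], [0, 0.21, 0.19], [0, 0.2, 0.19], [0, 0.19, 0.2]]
51.0 [[0, -0.19, -0.2], [0, -0.2, -0.19], [0, -0.21, -0.19], [0, -0.22, -0.18]]
59.0 [[0, -0.22, -0.17], [0, -0.22, -0.16], [0, -0.23, -0.16], [0, -0.24, -0.15]]
67.0 [[0, -0.24, -0.14], [0, -0.25, -0.13], [0, -0.25, -0.12], [0, -0.25, -0.11]]
75.0 [[0, -0.26, -0.11], [0, -0.27, -0.09], [0, -0.26, -0.09], [0, -0.27, -0.08]]
83.0 [[0, -0.27, -0.06], [0, -0.27, -0.06], [0, -0.28, -0.05], [0, -0.28, -0.04]]
91.0 [[0, -0.27, -0.03], [0, -0.28, -0.02], [0, -0.28, -0.01], [0, -0.28, 0.0]]
99.0 [[0, -0.28, 0.01], [0, -0.28, 0.02], [0, -0.27, 0.03], [0, -0.28, 0.04]]
107.0 [[0, -0.28, 0.05], [0, -0.27, 0.06], [0, -0.27, 0.06], [0, -0.27, 0.08]]
```

Sweep down from 123° to about 43°.

move_arm(
  commands=[
    {"claw": -0.22, "travel": [0, 0.24, -0.15], "turn": 0},
    {"claw": -0.22, "travel": [0, 0.24, -0.14], "turn": 0},
    {"claw": -0.22, "travel": [0, 0.25, -0.13], "turn": 0},
    {"claw": -0.22, "travel": [0, 0.25, -0.12], "turn": 0},
  ],
)

```text
time: 22.18
ee_pos: [0.5167, -0.0467, 0.3958]
tcp_rot: [179.9, 0.0, 94.5]
wrist_force: [-4.5, -0.1, 3.2]
opening: 0.0333
```

move_arm(
  commands=[
    {"claw": -0.22, "travel": [0, 0.25, -0.11], "turn": 0},
    {"claw": -0.22, "travel": [0, 0.26, -0.11], "turn": 0},
    {"claw": -0.22, "travel": [0, 0.27, -0.09], "turn": 0},
    {"claw": -0.22, "travel": [0, 0.26, -0.09], "turn": 0},
  ],
)

```text
time: 22.52
ee_pos: [0.527, -0.0458, 0.399]
tcp_rot: [180.0, 0.0, 94.5]
wrist_force: [-2.9, -0.3, 3.0]
opening: 0.0334
```

move_arm(
  commands=[
    {"claw": -0.22, "travel": [0, 0.27, -0.08], "turn": 0},
    {"claw": -0.22, "travel": [0, 0.27, -0.06], "turn": 0},
    {"claw": -0.22, "travel": [0, 0.27, -0.06], "turn": 0},
    {"claw": -0.22, "travel": [0, 0.28, -0.05], "turn": 0},
  ],
)

```text
time: 22.85
ee_pos: [0.5379, -0.045, 0.4012]
tcp_rot: [-180.0, -0.0, 94.5]
wrist_force: [-3.2, 0.3, 2.9]
opening: 0.0335
```

move_arm(
  commands=[
    {"claw": -0.22, "travel": [0, 0.28, -0.04], "turn": 0},
    {"claw": -0.22, "travel": [0, 0.27, -0.03], "turn": 0},
    {"claw": -0.22, "travel": [0, 0.28, -0.02], "turn": 0},
    {"claw": -0.22, "travel": [0, 0.28, -0.01], "turn": 0},
  ],
)

```text
time: 23.18
ee_pos: [0.549, -0.0441, 0.4022]
tcp_rot: [-180.0, 0.0, 94.5]
wrist_force: [-2.9, 0.3, 2.9]
opening: 0.0333
```

move_arm(
  commands=[
    {"claw": -0.22, "travel": [0, 0.28, 0], "turn": 0},
    {"claw": -0.22, "travel": [0, 0.28, 0.01], "turn": 0},
    {"claw": -0.22, "travel": [0, 0.28, 0.02], "turn": 0},
    {"claw": -0.22, "travel": [0, 0.27, 0.03], "turn": 0},
  ],
)

```text
time: 23.52
ee_pos: [0.56, -0.0433, 0.4016]
tcp_rot: [-180.0, -0.0, 94.5]
wrist_force: [-2.3, 0.3, 2.1]
opening: 0.0334
```

move_arm(
  commands=[
    {"claw": -0.22, "travel": [0, 0.28, 0.04], "turn": 0},
    {"claw": -0.22, "travel": [0, 0.28, 0.05], "turn": 0},
    {"claw": -0.22, "travel": [0, 0.27, 0.06], "turn": 0},
    {"claw": -0.22, "travel": [0, 0.27, 0.06], "turn": 0},
  ],
)

```text
time: 23.85
ee_pos: [0.571, -0.0424, 0.3995]
tcp_rot: [-180.0, -0.0, 94.5]
wrist_force: [-2.5, -0.6, 1.9]
opening: 0.0332
```

move_arm(
  commands=[
    {"claw": -0.22, "travel": [0, 0.27, 0.08], "turn": 0},
    {"claw": -0.22, "travel": [0, 0.26, 0.09], "turn": 0},
    {"claw": -0.22, "travel": [0, 0.27, 0.09], "turn": 0},
    {"claw": -0.22, "travel": [0, 0.26, 0.11], "turn": 0},
  ],
)

```text
time: 24.18
ee_pos: [0.5815, -0.0416, 0.3958]
tcp_rot: [-180.0, 0.0, 94.5]
wrist_force: [-3.0, -0.1, 3.1]
opening: 0.0335
```

move_arm(
  commands=[
    {"claw": -0.22, "travel": [0, 0.25, 0.11], "turn": 0},
    {"claw": -0.22, "travel": [0, 0.25, 0.12], "turn": 0},
    {"claw": -0.22, "travel": [0, 0.25, 0.13], "turn": 0},
    {"claw": -0.22, "travel": [0, 0.24, 0.14], "turn": 0},
  ],
)

```text
time: 24.52
ee_pos: [0.5914, -0.0408, 0.3908]
tcp_rot: [-180.0, 0.0, 94.5]
wrist_force: [-2.2, -0.2, 3.2]
opening: 0.0334
```

move_arm(
  commands=[
    {"claw": -0.22, "travel": [0, 0.24, 0.15], "turn": 0},
    {"claw": -0.22, "travel": [0, 0.23, 0.16], "turn": 0},
    {"claw": -0.22, "travel": [0, 0.22, 0.16], "turn": 0},
    {"claw": -0.22, "travel": [0, 0.22, 0.17], "turn": 0},
  ],
)

```text
time: 24.85
ee_pos: [0.6005, -0.0401, 0.3846]
tcp_rot: [180.0, 0.0, 94.5]
wrist_force: [-3.1, -1.4, 5.1]
opening: 0.0334
```

```bash
python3 - <<'E'
from wheel import *
o=status.get_obs();print(o['time'],o['ee_pos'],o['tcp_rot'],o['wrist_force'],o['torque'],o['opening'])
im=viewer.camera("wrist"); W=P("wrist"); cv2.imwrite("pics/wrist16.png",im); print(blobs("wrist",im))
for a in (45,50,55,60): print(a,[proj(W,knob(np.radians(a+d))).round(1) for d in (-90,0,90)])
E
```

```text
24.85 [ 0.60046234 -0.04013232  0.38456185] [1.79965350e+02 6.96570645e-03 9.44576498e+01] [-3.05907667 -1.35070838  5.08187109] [-0.11296697  0.64008549  0.01601312] 0.03335010388424431
[(156.3, 209.5, 17.3, np.float64(0.76)), (285.0, 213.5, 16.6, np.float64(0.89)), (57.2, 277.4, 34.0, np.float64(0.81)), (277.2, 286.5, 29.0, np.float64(0.97))]
45 [array([282.1, 210. ]), array([284.7, 279.5]), array([ 61.1, 279.7])]
50 [array([287.7, 211.8]), array([274.4, 284.7]), array([ 58.9, 274.4])]
55 [array([293. , 213.9]), array([262.6, 289.6]), array([ 58.3, 269.1])]
60 [array([297.9, 216.3]), array([249.6, 294.2]), array([ 59. , 263.8])]
```

move_arm(
  commands=[
    {"claw": -0.22, "travel": [0, -0.4, -0.1], "turn": 0},
    {"claw": -0.22, "travel": [0, -0.22, -0.17], "turn": 0},
    {"claw": -0.22, "travel": [0, -0.22, -0.16], "turn": 0},
    {"claw": -0.22, "travel": [0, -0.23, -0.16], "turn": 0},
    {"claw": -0.22, "travel": [0, -0.24, -0.15], "turn": 0},
  ],
)

```text
time: 25.32
ee_pos: [0.5876, -0.0411, 0.3929]
tcp_rot: [179.8, 0.0, 94.5]
wrist_force: [8.1, 1.5, 5.2]
opening: 0.0332
```

move_arm(
  commands=[
    {"claw": -0.22, "travel": [0, -0.24, -0.14], "turn": 0},
    {"claw": -0.22, "travel": [0, -0.25, -0.13], "turn": 0},
    {"claw": -0.22, "travel": [0, -0.25, -0.12], "turn": 0},
    {"claw": -0.22, "travel": [0, -0.25, -0.11], "turn": 0},
  ],
)

```text
time: 25.65
ee_pos: [0.5781, -0.0418, 0.399]
tcp_rot: [179.6, 0.0, 94.5]
wrist_force: [9.3, 0.9, 8.4]
opening: 0.0333
```

move_arm(
  commands=[
    {"claw": -0.22, "travel": [0, -0.26, -0.11], "turn": 0},
    {"claw": -0.22, "travel": [0, -0.27, -0.09], "turn": 0},
    {"claw": -0.22, "travel": [0, -0.26, -0.09], "turn": 0},
    {"claw": -0.22, "travel": [0, -0.27, -0.08], "turn": 0},
  ],
)

```text
time: 25.98
ee_pos: [0.5671, -0.0426, 0.402]
tcp_rot: [179.7, 0.0, 94.5]
wrist_force: [6.1, 0.6, 4.7]
opening: 0.0332
```

move_arm(
  commands=[
    {"claw": -0.22, "travel": [0, -0.27, -0.06], "turn": 0},
    {"claw": -0.22, "travel": [0, -0.27, -0.06], "turn": 0},
    {"claw": -0.22, "travel": [0, -0.28, -0.05], "turn": 0},
    {"claw": -0.22, "travel": [0, -0.28, -0.04], "turn": 0},
  ],
)

```text
time: 26.32
ee_pos: [0.556, -0.0435, 0.4038]
tcp_rot: [179.8, 0.0, 94.5]
wrist_force: [6.2, 1.0, 4.3]
opening: 0.0337
```

move_arm(
  commands=[
    {"claw": -0.22, "travel": [0, -0.27, -0.03], "turn": 0},
    {"claw": -0.22, "travel": [0, -0.28, -0.02], "turn": 0},
    {"claw": -0.22, "travel": [0, -0.28, -0.01], "turn": 0},
    {"claw": -0.22, "travel": [0, -0.28, 0], "turn": 0},
  ],
)

```text
time: 26.65
ee_pos: [0.5445, -0.0444, 0.4035]
tcp_rot: [180.0, -0.0, 94.5]
wrist_force: [4.3, 0.3, 3.0]
opening: 0.0338
```

move_arm(
  commands=[
    {"claw": -0.22, "travel": [0, -0.28, 0.01], "turn": 0},
    {"claw": -0.22, "travel": [0, -0.28, 0.02], "turn": 0},
    {"claw": -0.22, "travel": [0, -0.27, 0.03], "turn": 0},
    {"claw": -0.22, "travel": [0, -0.28, 0.04], "turn": 0},
  ],
)

```text
time: 26.98
ee_pos: [0.5334, -0.0453, 0.4021]
tcp_rot: [-180.0, -0.0, 94.5]
wrist_force: [4.5, -0.0, 3.8]
opening: 0.0333
```

move_arm(
  commands=[
    {"claw": -0.22, "travel": [0, -0.28, 0.05], "turn": 0},
    {"claw": -0.22, "travel": [0, -0.27, 0.06], "turn": 0},
    {"claw": -0.22, "travel": [0, -0.27, 0.06], "turn": 0},
    {"claw": -0.22, "travel": [0, -0.27, 0.08], "turn": 0},
  ],
)

```text
time: 27.32
ee_pos: [0.5225, -0.0462, 0.3997]
tcp_rot: [-180.0, 0.0, 94.5]
wrist_force: [4.6, 0.8, 2.8]
opening: 0.0334
```

```bash
python3 - <<'E'
from wheel import *
o=status.get_obs();print(o['time'],o['ee_pos'],o['tcp_rot'],o['wrist_force'],o['torque'],o['opening'])
im=viewer.camera("wrist"); W=P("wrist"); cv2.imwrite("pics/wrist17.png",im); print(blobs("wrist",im))
for a in (95,100,105,110): print(a,[proj(W,knob(np.radians(a+d))).round(1) for d in (-90,0,90)])
E
```

```text
27.3167 [ 0.52245827 -0.04617117  0.39967037] [-1.79997088e+02  4.13192311e-04  9.44597735e+01] [4.6007502  0.77520566 2.84729231] [ 0.08133448 -0.87163245 -0.02464095] 0.0334057771639822
[(212.8, 219.1, 18.0, np.float64(0.92)), (285.0, 288.5, 29.6, np.float64(0.96))]
95 [array([426.1, 231. ]), array([317.3, 288.2]), array([207.5, 224.1])]
100 [array([429.6, 234.7]), array([302.8, 287.1]), array([210.7, 220.9])]
105 [array([432.2, 238.7]), array([288.7, 285.4]), array([214.4, 218. ])]
110 [array([434. , 242.8]), array([275.1, 283. ]), array([218.7, 215.3])]
```

```bash
cat >> data.txt <<'E'
-1 .5167 -4.5 3.2 90
-1 .527 -2.9 3.0 90
-1 .5379 -3.2 2.9 90
-1 .549 -2.9 2.9 90
-1 .560 -2.3 2.1 90
-1 .571 -2.5 1.9 90
-1 .5815 -3.0 3.1 90
-1 .5914 -2.2 3.2 90
-1 .6005 -3.1 5.1 90
1 .5781 9.3 8.4 90
1 .5671 6.1 4.7 90
1 .556 6.2 4.3 90
1 .5445 4.3 3.0 90
1 .5334 4.5 3.8 90
1 .5225 4.6 2.8 90
E
python3 fit.py
```

```text
[[ 1.00000e+00  9.43930e+01  3.91000e-01]
 [ 1.00000e+00  1.03493e+02  4.33000e-01]
 [ 1.00000e+00  1.12646e+02  3.84000e-01]
 [-1.00000e+00  1.10470e+02 -1.03000e-01]
 [-1.00000e+00  1.01054e+02 -6.30000e-02]
 [-1.00000e+00  9.20060e+01 -6.30000e-02]
 [-1.00000e+00  8.30800e+01 -3.00000e-03]
 [-1.00000e+00  7.42050e+01 -6.70000e-02]
 [-1.00000e+00  6.53930e+01 -3.10000e-02]
 [-1.00000e+00  2.58640e+01 -1.67000e-01]
 [-1.00000e+00  1.78840e+01 -1.05000e-01]
 [-1.00000e+00  9.81200e+00 -1.72000e-01]
 [-1.00000e+00  1.79000e+00 -1.84000e-01]
 [-1.00000e+00 -6.12400e+00 -1.71000e-01]
 [-1.00000e+00 -1.41590e+01 -2.05000e-01]
 [-1.00000e+00 -2.21020e+01 -2.72000e-01]
 [-1.00000e+00 -3.00260e+01 -2.36000e-01]
 [-1.00000e+00 -3.79150e+01 -3.75000e-01]
 [ 1.00000e+00 -2.36490e+01  2.94000e-01]
 [ 1.00000e+00 -1.52600e+01  3.06000e-01]
 [ 1.00000e+00 -7.12500e+00  3.89000e-01]
 [ 1.00000e+00  1.15600e+00  3.07000e-01]
 [ 1.00000e+00  9.16900e+00  3.51000e-01]
 [ 1.00000e+00  1.72190e+01  3.79000e-01]]
f,A,h0 [  0.254   0.205 -66.779] sd [0.01  0.015 3.457] res [ 0.045 -0.015  0.012 -0.003 -0.022 -0.006 -0.054  0.016 -0.018  0.068
 -0.014  0.03   0.017 -0.022 -0.017  0.022 -0.043  0.069 -0.042 -0.024
 -0.079  0.032  0.013  0.008]
f fixed [  0.19928126 -67.24835761]
target wheel angle (knob1): 336.77936758401114 337.2483576061416
```

```bash
python3 arc.py 107 43 2 4
```

```text
99.0 [[0, 0.27, -0.08], [0, 0.27, -0.06], [0, 0.27, -0.06], [0, 0.28, -0.05]]
91.0 [[0, 0.28, -0.04], [0, 0.27, -0.03], [0, 0.28, -0.02], [0, 0.28, -0.01]]
83.0 [[0, 0.28, 0.0], [0, 0.28, 0.01], [0, 0.28, 0.02], [0, 0.27, 0.03]]
75.0 [[0, 0.28, 0.04], [0, 0.28, 0.05], [0, 0.27, 0.06], [0, 0.27, 0.06]]
67.0 [[0, 0.27, 0.08], [0, 0.26, 0.09], [0, 0.27, 0.09], [0, 0.26, 0.11]]
59.0 [[0, 0.25, 0.11], [0, 0.25, 0.12], [0, 0.25, 0.13], [0, 0.24, 0.14]]
51.0 [[0, 0.24, 0.15], [0, 0.23, 0.16], [0, 0.22, 0.16], [0, 0.22, 0.17]]
43.0 [[0, 0.22, 0.18], [0, 0.21, 0.19], [0, 0.2, 0.19], [0, 0.19, 0.2]]
```

move_arm(
  commands=[
    {"claw": -0.22, "travel": [0, 0.4, -0.02], "turn": 0},
    {"claw": -0.22, "travel": [0, 0.27, -0.08], "turn": 0},
    {"claw": -0.22, "travel": [0, 0.27, -0.06], "turn": 0},
    {"claw": -0.22, "travel": [0, 0.27, -0.06], "turn": 0},
    {"claw": -0.22, "travel": [0, 0.28, -0.05], "turn": 0},
  ],
)

```text
time: 27.78
ee_pos: [0.5378, -0.045, 0.4024]
tcp_rot: [-179.9, -0.0, 94.5]
wrist_force: [-3.4, -0.8, 2.6]
opening: 0.0332
```

move_arm(
  commands=[
    {"claw": -0.22, "travel": [0, 0.28, -0.04], "turn": 0},
    {"claw": -0.22, "travel": [0, 0.27, -0.03], "turn": 0},
    {"claw": -0.22, "travel": [0, 0.28, -0.02], "turn": 0},
    {"claw": -0.22, "travel": [0, 0.28, -0.01], "turn": 0},
  ],
)

```text
time: 28.12
ee_pos: [0.5489, -0.0441, 0.4035]
tcp_rot: [-180.0, -0.0, 94.5]
wrist_force: [-2.9, -0.9, 2.8]
opening: 0.0333
```

move_arm(
  commands=[
    {"claw": -0.22, "travel": [0, 0.28, 0], "turn": 0},
    {"claw": -0.22, "travel": [0, 0.28, 0.01], "turn": 0},
    {"claw": -0.22, "travel": [0, 0.28, 0.02], "turn": 0},
  ],
)

```text
time: 28.37
ee_pos: [0.5573, -0.0434, 0.4031]
tcp_rot: [-180.0, -0.0, 94.5]
wrist_force: [-3.2, 0.1, 3.2]
opening: 0.0334
```

move_arm(
  commands=[
    {"claw": -0.22, "travel": [0, 0.27, 0.03], "turn": 0},
    {"claw": -0.22, "travel": [0, 0.28, 0.04], "turn": 0},
    {"claw": -0.22, "travel": [0, 0.28, 0.05], "turn": 0},
  ],
)

```text
time: 28.62
ee_pos: [0.5656, -0.0428, 0.4019]
tcp_rot: [-180.0, -0.0, 94.5]
wrist_force: [-2.0, -0.8, 2.9]
opening: 0.0334
```

move_arm(
  commands=[
    {"claw": -0.22, "travel": [0, 0.27, 0.06], "turn": 0},
    {"claw": -0.22, "travel": [0, 0.27, 0.06], "turn": 0},
    {"claw": -0.22, "travel": [0, 0.27, 0.08], "turn": 0},
  ],
)

```text
time: 28.87
ee_pos: [0.5737, -0.0422, 0.3999]
tcp_rot: [180.0, -0.0, 94.5]
wrist_force: [-3.2, 0.3, 2.0]
opening: 0.0335
```

move_arm(
  commands=[
    {"claw": -0.22, "travel": [0, 0.26, 0.09], "turn": 0},
    {"claw": -0.22, "travel": [0, 0.27, 0.09], "turn": 0},
    {"claw": -0.22, "travel": [0, 0.26, 0.11], "turn": 0},
  ],
)

```text
time: 29.12
ee_pos: [0.5815, -0.0416, 0.397]
tcp_rot: [-180.0, 0.0, 94.5]
wrist_force: [-2.4, 0.3, 1.5]
opening: 0.0333
```

move_arm(
  commands=[
    {"claw": -0.22, "travel": [0, 0.25, 0.11], "turn": 0},
    {"claw": -0.22, "travel": [0, 0.25, 0.12], "turn": 0},
    {"claw": -0.22, "travel": [0, 0.25, 0.13], "turn": 0},
  ],
)

```text
time: 29.37
ee_pos: [0.589, -0.041, 0.3933]
tcp_rot: [-180.0, 0.0, 94.5]
wrist_force: [-3.2, -0.7, 2.7]
opening: 0.0334
```

move_arm(
  commands=[
    {"claw": -0.22, "travel": [0, 0.24, 0.14], "turn": 0},
    {"claw": -0.22, "travel": [0, 0.24, 0.15], "turn": 0},
    {"claw": -0.22, "travel": [0, 0.23, 0.16], "turn": 0},
  ],
)

```text
time: 29.62
ee_pos: [0.596, -0.0404, 0.389]
tcp_rot: [180.0, 0.0, 94.5]
wrist_force: [-3.7, -0.2, 4.5]
opening: 0.0336
```

move_arm(
  commands=[
    {"claw": -0.22, "travel": [0, 0.22, 0.16], "turn": 0},
    {"claw": -0.22, "travel": [0, 0.22, 0.17], "turn": 0},
  ],
)

```text
time: 29.78
ee_pos: [0.6004, -0.0401, 0.3857]
tcp_rot: [180.0, 0.0, 94.5]
wrist_force: [-2.1, -0.1, 4.1]
opening: 0.0333
```

```bash
python3 - <<'E'
from wheel import *
o=status.get_obs();print(o['time'],o['ee_pos'],o['tcp_rot'],o['wrist_force'],o['torque'],o['opening'])
im=viewer.camera("wrist"); W=P("wrist"); cv2.imwrite("pics/wrist18.png",im); print(blobs("wrist",im))
for a in (45,50,55,60): print(a,[proj(W,knob(np.radians(a+d))).round(1) for d in (-90,0,90)])
E
```

```text
29.7833 [ 0.60044932 -0.04010865  0.38574944] [1.79968875e+02 6.10767646e-03 9.44591496e+01] [-2.14844666 -0.08543956  4.128584  ] [-0.10806417  0.60758823  0.03285658] 0.03330161595579497
[(158.1, 208.9, 17.2, np.float64(0.77)), (286.0, 213.3, 16.5, np.float64(0.9)), (58.7, 275.3, 33.5, np.float64(0.81)), (275.6, 286.1, 28.9, np.float64(0.97))]
45 [array([282.1, 209.5]), array([284.6, 278.3]), array([ 62.7, 278.4])]
50 [array([287.7, 211.4]), array([274.4, 283.3]), array([ 60.6, 273.2])]
55 [array([292.9, 213.5]), array([262.8, 288.2]), array([ 59.9, 268. ])]
60 [array([297.8, 215.8]), array([249.8, 292.7]), array([ 60.5, 262.8])]
```

View pics/wrist18.png

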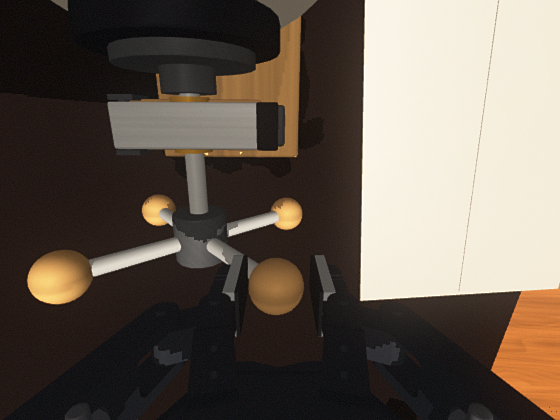

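move_arm(
  commands=[
    {"claw": -0.22, "travel": [0, -0.4, -0.05], "turn": 0},
    {"claw": -0.22, "travel": [0, -0.22, -0.15], "turn": 0},
    {"claw": -0.22, "travel": [0, -0.22, -0.15], "turn": 0},
    {"claw": -0.22, "travel": [0, -0.23, -0.15], "turn": 0},
  ],
)

```text
time: 30.17
ee_pos: [0.5898, -0.0409, 0.3914]
tcp_rot: [179.8, 0.0, 94.5]
wrist_force: [6.4, 0.4, 4.5]
opening: 0.0332
```

move_arm(
  commands=[
    {"claw": -0.22, "travel": [0, -0.24, -0.14], "turn": 0},
    {"claw": -0.22, "travel": [0, -0.24, -0.14], "turn": 0},
  ],
)

```text
time: 30.33
ee_pos: [0.5852, -0.0413, 0.3949]
tcp_rot: [179.7, 0.0, 94.5]
wrist_force: [7.9, 0.2, 6.8]
opening: 0.0334
```

move_arm(
  commands=[
    {"claw": -0.22, "travel": [0, -0.25, -0.12], "turn": 0},
    {"claw": -0.22, "travel": [0, -0.25, -0.12], "turn": 0},
  ],
)

```text
time: 30.5
ee_pos: [0.5804, -0.0417, 0.398]
tcp_rot: [179.6, 0.0, 94.5]
wrist_force: [11.4, 1.1, 10.1]
opening: 0.0333
```

move_arm(
  commands=[
    {"claw": -0.22, "travel": [0, -0.25, -0.11], "turn": 0},
    {"claw": -0.22, "travel": [0, -0.26, -0.1], "turn": 0},
  ],
)

```text
time: 30.67
ee_pos: [0.5752, -0.042, 0.4]
tcp_rot: [179.6, 0.0, 94.5]
wrist_force: [7.6, 1.1, 6.0]
opening: 0.0333
```

move_arm(
  commands=[
    {"claw": -0.22, "travel": [0, -0.26, -0.1], "turn": 0},
    {"claw": -0.22, "travel": [0, -0.26, -0.09], "turn": 0},
  ],
)

```text
time: 30.83
ee_pos: [0.5698, -0.0424, 0.4015]
tcp_rot: [179.7, 0.0, 94.5]
wrist_force: [6.2, 0.4, 5.5]
opening: 0.0333
```

move_arm(
  commands=[
    {"claw": -0.22, "travel": [0, -0.27, -0.08], "turn": 0},
    {"claw": -0.22, "travel": [0, -0.27, -0.07], "turn": 0},
  ],
)

```text
time: 31.0
ee_pos: [0.5643, -0.0428, 0.4028]
tcp_rot: [179.8, 0.0, 94.5]
wrist_force: [5.3, 0.5, 4.5]
opening: 0.0332
```

move_arm(
  commands=[
    {"claw": -0.22, "travel": [0, -0.27, -0.06], "turn": 0},
    {"claw": -0.22, "travel": [0, -0.27, -0.05], "turn": 0},
  ],
)

```text
time: 31.17
ee_pos: [0.5588, -0.0433, 0.4037]
tcp_rot: [179.8, 0.0, 94.5]
wrist_force: [5.1, 1.1, 4.7]
opening: 0.0336
```

move_arm(
  commands=[
    {"claw": -0.22, "travel": [0, -0.28, -0.04], "turn": 0},
    {"claw": -0.22, "travel": [0, -0.28, -0.03], "turn": 0},
  ],
)

```text
time: 31.33
ee_pos: [0.5532, -0.0437, 0.4043]
tcp_rot: [179.8, 0.0, 94.5]
wrist_force: [4.8, 1.9, 3.9]
opening: 0.0334
```

move_arm(
  commands=[
    {"claw": -0.22, "travel": [0, -0.28, -0.02], "turn": 0},
    {"claw": -0.22, "travel": [0, -0.28, -0.01], "turn": 0},
  ],
)

```text
time: 31.5
ee_pos: [0.5474, -0.0442, 0.4041]
tcp_rot: [179.9, 0.0, 94.5]
wrist_force: [4.8, -0.2, 3.6]
opening: 0.0334
```

move_arm(
  commands=[
    {"claw": -0.22, "travel": [0, -0.28, 0], "turn": 0},
    {"claw": -0.22, "travel": [0, -0.28, 0.01], "turn": 0},
  ],
)

```text
time: 31.67
ee_pos: [0.5417, -0.0447, 0.4035]
tcp_rot: [180.0, -0.0, 94.5]
wrist_force: [3.9, 0.7, 3.9]
opening: 0.033
```

```bash
cat >> data.txt <<'E'
-1 .5378 -3.4 2.6 90
-1 .5489 -2.9 2.8 90
-1 .5573 -3.2 3.2 90
-1 .5656 -2.0 2.9 90
-1 .5737 -3.2 2.0 90
-1 .5815 -2.4 1.5 90
-1 .589 -3.2 2.7 90
-1 .596 -3.7 4.5 90
-1 .6004 -2.1 4.1 90
1 .5898 6.4 4.5 90
1 .5852 7.9 6.8 90
1 .5752 7.6 6.0 90
1 .5698 6.2 5.5 90
1 .5643 5.3 4.5 90
1 .5588 5.1 4.7 90
1 .5532 4.8 3.9 90
1 .5474 4.8 3.6 90
1 .5417 3.9 3.9 90
E
python3 fit.py | tail -12
```

```text
[ 1.00000e+00 -1.31850e+01  2.68000e-01]
 [ 1.00000e+00 -9.15700e+00  2.77000e-01]
 [ 1.00000e+00 -5.10100e+00  3.00000e-01]
 [ 1.00000e+00 -9.28000e-01  3.29000e-01]
 [ 1.00000e+00  3.16900e+00  2.74000e-01]]
f,A,h0 [  0.251   0.2   -69.851] sd [0.008 0.015 2.62 ] res [ 0.042 -0.016  0.014  0.003 -0.017 -0.003 -0.054  0.015 -0.021  0.06
 -0.023  0.021  0.007 -0.031 -0.026  0.014 -0.05   0.063 -0.055 -0.038
 -0.093  0.017 -0.002 -0.006  0.045  0.009  0.033 -0.059  0.025 -0.056
  0.011  0.085 -0.035  0.038  0.03  -0.06  -0.005  0.008  0.012  0.003
 -0.012  0.056]
f fixed [  0.19640021 -69.60518116]
target wheel angle (knob1): 339.85132802405127 339.60518115684783
```

```bash
cat >> fit.py <<'E'
def fit(m):
    r=least_squares(lambda p:f(p,O[m]),r0,x_scale=[.1,.1,30],loss='soft_l1',f_scale=.04); return r.x.round(3),(-r.x[2])%360
r0=r.x
w=O[:,1]
for n,m in (("no edge",(D[:,1]<.588)&(D[:,1]>.515)),("knob2",D[:,4]==90),("near",(np.abs(w)<120)&(w>-35)),("mid",(D[:,1]<.578)&(D[:,1]>.52)),("first",np.arange(len(w))<24),("lateonly",(np.arange(len(w))>=24)|(D[:,4]==0))): print(n,m.sum(),fit(m))
E
python3 fit.py | tail -6
```

```text
no edge 36 (array([  0.251,   0.197, -68.829]), np.float64(68.82885272510751))
knob2 33 (array([  0.256,   0.178, -68.36 ]), np.float64(68.36010580917522))
near 40 (array([  0.251,   0.199, -69.715]), np.float64(69.71470193322925))
mid 29 (array([  0.251,   0.199, -69.1  ]), np.float64(69.10043401775395))
first 24 (array([  0.254,   0.205, -66.779]), np.float64(66.77936757446781))
lateonly 27 (array([  0.246,   0.197, -71.93 ]), np.float64(71.9301251816516))
```

move_arm(
  commands=[
    {"claw": -0.22, "travel": [0, 0.4, -0.01], "turn": 0},
    {"claw": -0.22, "travel": [0, 0.28, 0], "turn": 0},
    {"claw": -0.22, "travel": [0, 0.28, 0.01], "turn": 0},
    {"claw": -0.22, "travel": [0, 0.28, 0.02], "turn": 0},
    {"claw": -0.22, "travel": [0, 0.28, 0.03], "turn": 0},
  ],
)

```text
time: 32.08
ee_pos: [0.5573, -0.0435, 0.4025]
tcp_rot: [-179.9, -0.0, 94.5]
wrist_force: [-3.5, 0.1, 2.5]
opening: 0.0331
```

move_arm(
  commands=[
    {"claw": -0.22, "travel": [0, 0.28, 0.04], "turn": 0},
    {"claw": -0.22, "travel": [0, 0.28, 0.05], "turn": 0},
    {"claw": -0.22, "travel": [0, 0.28, 0.06], "turn": 0},
    {"claw": -0.22, "travel": [0, 0.27, 0.08], "turn": 0},
    {"claw": -0.22, "travel": [0, 0.27, 0.09], "turn": 0},
  ],
)

```text
time: 32.5
ee_pos: [0.5712, -0.0423, 0.3996]
tcp_rot: [-180.0, -0.0, 94.5]
wrist_force: [-2.8, -0.4, 2.4]
opening: 0.033
```

move_arm(
  commands=[
    {"claw": -0.22, "travel": [0, 0.27, 0.1], "turn": 0},
    {"claw": -0.22, "travel": [0, 0.25, 0.1], "turn": 0},
    {"claw": -0.22, "travel": [0, 0.2, 0.1], "turn": 0},
    {"claw": -0.22, "travel": [0, 0, 0], "turn": 0},
  ],
)

```text
time: 32.83
ee_pos: [0.5785, -0.0418, 0.3962]
tcp_rot: [-180.0, -0.0, 94.5]
wrist_force: [0.1, -0.4, 0.5]
opening: 0.0333
```

```bash
cat > look.py <<'E'
from wheel import *
import sys
o=status.get_obs();print(o['time'],o['ee_pos'],o['tcp_rot'],o['wrist_force'],o['torque'],o['opening'])
im=viewer.camera("wrist"); W=P("wrist"); cv2.imwrite(f"pics/wrist{sys.argv[1]}.png",im); print(blobs("wrist",im))
for a in (60,65,70,75): print(a,[proj(W,knob(np.radians(a+d))).round(1) for d in (-90,0,90)])
E
python3 look.py 19
```

```text
32.8333 [ 0.57850333 -0.0418001   0.39615435] [-1.79989922e+02 -6.21692568e-03  9.44636120e+01] [ 0.05926142 -0.41836502  0.50511083] [ 0.04687551  0.08961098 -0.00947989] 0.03334850276632115
[(330.8, 218.7, 17.5, np.float64(0.93)), (109.5, 247.6, 25.3, np.float64(0.88)), (272.6, 290.1, 29.6, np.float64(0.97))]
60 [array([323.4, 211.6]), array([296.4, 280.2]), array([111.1, 254. ])]
65 [array([328.3, 214. ]), array([284.3, 283.7]), array([111.2, 249.5])]
70 [array([332.9, 216.5]), array([271.1, 286.7]), array([112.5, 245. ])]
75 [array([337. , 219.3]), array([257.1, 289.1]), array([114.7, 240.8])]
```

View pics/wrist19.png

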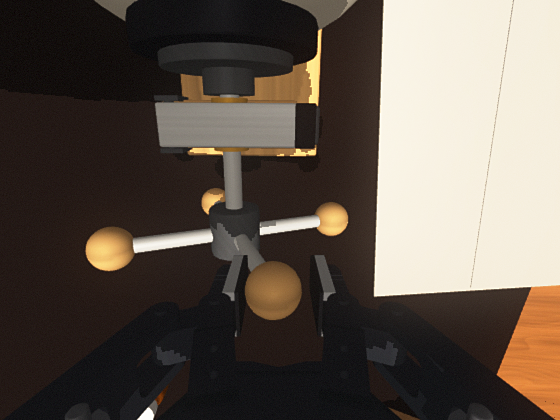

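move_arm(
  commands=[
    {"claw": -0.3, "travel": [0, -0.15, 0], "turn": 0},
    {"claw": -0.4, "travel": [0, 0, 0], "turn": 0},
    {"claw": -0.5, "travel": [0, 0, 0], "turn": 0},
    {"claw": -1, "travel": [0, 0, 0], "turn": 0},
    {"claw": -1, "travel": [0, 0, 0], "turn": 0},
  ],
  squeeze=30,
)

```text
time: 33.3
ee_pos: [0.5765, -0.0419, 0.3967]
tcp_rot: [-180.0, -0.0, 94.5]
wrist_force: [-0.8, 1.0, -0.2]
opening: 0.0261
```

move_arm(
  commands=[
    {"claw": -1, "travel": [0, 0, 0], "turn": 0},
    {"claw": -1, "travel": [0, 0, 0], "turn": 0},
    {"claw": -1, "travel": [0, 0, 0], "turn": 0},
  ],
)

```text
time: 33.55
ee_pos: [0.5765, -0.042, 0.3967]
tcp_rot: [-180.0, 0.0, 94.5]
wrist_force: [-2.1, 0.6, 0.0]
opening: 0.0257
```

```bash
python3 look.py 20
```

```text
33.55 [ 0.57651225 -0.04195646  0.39665013] [-1.79989537e+02  9.95676714e-07  9.44598810e+01] [-2.07306835  0.56818993  0.04874296] [ 0.01355066  0.46688823 -0.04274824] 0.025700579714499083
[(332.9, 218.0, 17.6, np.float64(0.91)), (112.9, 247.5, 25.4, np.float64(0.87)), (278.5, 289.2, 29.5, np.float64(0.95))]
60 [array([325.6, 211.4]), array([300.2, 279.7]), array([114.6, 253.7])]
65 [array([330.6, 213.8]), array([288.2, 283.2]), array([114.7, 249.2])]
70 [array([335.2, 216.3]), array([275.1, 286.2]), array([115.8, 244.8])]
75 [array([339.3, 219.1]), array([261.2, 288.7]), array([117.9, 240.5])]
```

View pics/wrist20.png

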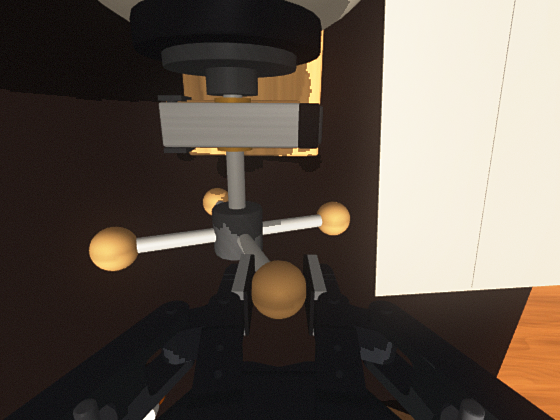

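move_arm(
  commands=[
    {"claw": -1, "travel": [0, 0, 0], "turn": 0},
    {"claw": -1, "travel": [0, 0, 0], "turn": 0},
    {"claw": -1, "travel": [0, 0, 0], "turn": 0},
    {"claw": -1, "travel": [0, 0, 0], "turn": 0},
    {"claw": -1, "travel": [0, 0, 0], "turn": 0},
  ],
)

```text
time: 34.02
ee_pos: [0.5765, -0.042, 0.3966]
tcp_rot: [-180.0, -0.0, 94.5]
wrist_force: [-3.6, 0.3, 0.4]
opening: 0.0263
```

```bash
python3 look.py 21; python3 - <<'E'
from h import *
for n in("scene","side"):
    a=cv2.imread(f"pics/{n}0.png").astype(int); b=viewer.camera(n); cv2.imwrite(f"pics/{n}9.png",b)
cv2.imwrite("pics/c9.png",cv2.resize(np.hstack([cv2.imread("pics/side9.png"),cv2.imread("pics/scene9.png")]),(800,300)))
E
```

```text
34.0167 [ 0.57654793 -0.04195357  0.39663319] [-1.79992612e+02 -6.78632540e-04  9.44590416e+01] [-3.56287737  0.3081771   0.38085666] [0.03352623 0.60221245 0.01774814] 0.026250630696286303
[(332.6, 218.1, 17.4, np.float64(0.93)), (112.7, 247.1, 25.4, np.float64(0.87)), (278.4, 289.2, 29.5, np.float64(0.95))]
60 [array([325.6, 211.4]), array([300.1, 279.7]), array([114.6, 253.7])]
65 [array([330.5, 213.8]), array([288.1, 283.2]), array([114.6, 249.2])]
70 [array([335.1, 216.3]), array([275. , 286.2]), array([115.7, 244.8])]
75 [array([339.3, 219.1]), array([261.1, 288.7]), array([117.8, 240.5])]
```

View pics/c9.png

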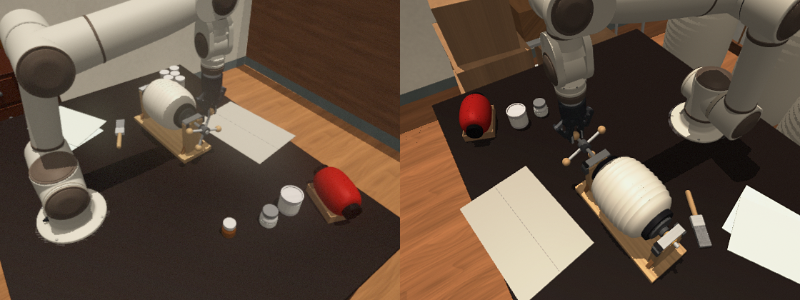

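```bash
python3 - <<'E'
from workcell import status, bot
print(bot.job_done()); o=status.get_obs(); print(o['time'],o['wrist_force'],o['opening'])
E
```

```text
the job is handed in; nothing more can be done
None
the job is handed in; nothing more can be done
```

I pressed the keeper shut, found the heavy side by turning the wheel, and handed in at about 34 s. The heavy side is straight down as best I could measure it. The gripper is closed on a knob at 30 N with the arm still; no verdict was reported.

- **Keeper:** The fingers met the catch at about tip height 190 mm, the force then dropped, and it came to a hard stop at 181 mm, which is the shut height. I pressed it to 26 N there to be sure. Later pictures show the strap lying flat over the axle.
- **Finding the heavy side:** I gripped the ball knob along the axle twice (40 N and 120 N). It slipped out both times, so I did not use those force readings. I then turned the wheel with the fingers loosely round a knob and measured both directions. During the first of these sweeps a fingertip rode on a wheel arm, and the force on the wrist reached about 28 N. I lifted the tool after that.
- **Result of the fit:** Friction came out at 0.25 N m and the heavy side's pull at 0.20 N m. That puts the knob I ended on at about 69 to 70°, give or take 3°. Fits to parts of the data ran from 67° to 72°.
- **Final position:** From the arm pose the knob is at about 70°; from the camera it is at 67 to 69°. The two disagree by 1 to 3°. Over the last half second the position did not change.
- **Bystanders:** The tin, jars and brush look unmoved in the last side and scene pictures, and I never pressed on the lantern.

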